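# Cover the warm pot, turn it down and rack the other lids

### The job

Games night is under way at the home bar: put the lid of its own colour properly on the pot that is keeping hot on the lit warming zone, so that it lies down in the rim, and turn the warmer's dial clockwise down to low, as far as it goes. Stand every other lid that is lying on the counter upright on its edge in the wire rack, one to a bay, and leave the other things on the bar where they are.

Things in the scene. Friction and masses are not known exactly. Their poses are not given: they have to be found in the camera images.
- lid_red: Red flat round lid: disc 120 mm across, 8 mm thick, with an upright flat-sided wooden grip across its centre (48 mm long, 14 mm thick, from 8 to 44 mm above the underside). Origin: centre of the underside; z out through the grip, x along the grip, y across it (through the 14 mm). About 0.22 kg. Starts lying flat, grip up.
- lid_blue: Blue flat round lid: disc 120 mm across, 8 mm thick, with an upright flat-sided wooden grip across its centre (48 mm long, 14 mm thick, from 8 to 44 mm above the underside). Origin: centre of the underside; z out through the grip, x along the grip, y across it (through the 14 mm). About 0.22 kg. Starts lying flat, grip up.
- lid_green: Green flat round lid: disc 120 mm across, 8 mm thick, with an upright flat-sided wooden grip across its centre (48 mm long, 14 mm thick, from 8 to 44 mm above the underside). Origin: centre of the underside; z out through the grip, x along the grip, y across it (through the 14 mm). About 0.22 kg. Starts lying flat, grip up. Not always there.
- lid_yellow: Yellow flat round lid: disc 120 mm across, 8 mm thick, with an upright flat-sided wooden grip across its centre (48 mm long, 14 mm thick, from 8 to 44 mm above the underside). Origin: centre of the underside; z out through the grip, x along the grip, y across it (through the 14 mm). About 0.22 kg. Starts lying flat, grip up. Not always there.
- lid_white: White flat round lid: disc 120 mm across, 8 mm thick, with an upright flat-sided wooden grip across its centre (48 mm long, 14 mm thick, from 8 to 44 mm above the underside). Origin: centre of the underside; z out through the grip, x along the grip, y across it (through the 14 mm). About 0.22 kg. Starts lying flat, grip up. Not always there.
- pot_red: Red heavy enamelled pot, 142 mm across (two lugs to 186 mm), 95.5 mm high, does not move. Origin: centre of its foot on the counter, z up. Its rim is stepped: a recess 131 mm across and 10.5 mm deep in which a lid lies on a ledge.
- pot_red_seat (a point): Centre of the ledge inside the rim of the red pot, 85 mm above the counter: the centre of the underside of a lid that is properly on comes here.
- pot_blue: Blue heavy enamelled pot, 142 mm across (two lugs to 186 mm), 95.5 mm high, does not move. Origin: centre of its foot on the counter, z up. Its rim is stepped: a recess 131 mm across and 10.5 mm deep in which a lid lies on a ledge.
- pot_blue_seat (a point): Centre of the ledge inside the rim of the blue pot, 85 mm above the counter: the centre of the underside of a lid that is properly on comes here.
- warmer: Flush black glass warming panel in the counter, 300 x 240 mm, with a lit orange ring 174 mm across; origin at the ring's centre, on the counter, z up, x away from the robot. The red or the blue pot stands on the ring, centred, holding hot potatoes; the other of these, and a green pot, stand elsewhere, cold and empty.
- dial (a joint): The warmer's control dial, in the panel's near right corner, 145 mm nearer the robot and 85 mm to the right of the ring (in the warmer's axes): 0 = high, 1.5 rad = low, where it stops. It grows as the dial turns clockwise seen from above; stays where it is left (0.03 N m of friction).
- dial_grip (a point): On the dial's axis at the height to grip: 37 mm above the counter. The dial's bar grip is 46 mm long, 14 mm thick and reaches from 12 to 44 mm above the counter. z up, x along the bar, which lies along the warmer's x at dial 0 and turns clockwise with the dial.
- rack: Fixed steel wire lid rack, 250 mm long (x), 96 mm wide (y), origin at its centre on the counter, z up, x away from the robot. Two 6 mm rails run along x at y = -45 and +45 mm, centres 24 mm up: a lid stands on its edge on both, across the rack. Four bays at x = 90, 30, -30, -90 mm; a lid in one bay stands in the way of loading the bay behind it.
- rack_bay1 (a point): Middle of bay 1, the farthest from the robot, 68 mm up: where the disc's centre of a standing lid comes; axes as the rack's. In each bay, at either rail (y = -45, +45), two 5 mm tines stand 10 mm before and behind the middle (15 mm clear between), straight to 72 mm high, splayed 4 mm to tips at 85 mm. The grip sticks out between the tines (85 mm clear).
- rack_bay2 (a point): Middle of bay 2 of the rack (second farthest), 68 mm up, made like bay 1.
- rack_bay3 (a point): Middle of bay 3 of the rack (second nearest), 68 mm up, made like bay 1.
- rack_bay4 (a point): Middle of bay 4 of the rack (the nearest to the robot), 68 mm up, made like bay 1.
- tumbler: Drinking glass, 72 mm across, 100 mm high; bystander, origin under its centre.
- mug: Blue mug, 80 mm across, 90 mm high; bystander, origin under its centre.
- coasters: Stack of cork coasters, 96 mm across, 18 mm high; bystander, origin under its centre.
- remote: Black remote control, 170 x 44 x 18 mm, long side along its x; bystander, origin under its centre.
- chalk: Cue chalk cube, 26 mm; bystander, origin under its centre.
- spoon: Wooden spoon, 240 mm long along its x; bystander, origin on its underside.
Things that resemble listed ones, but are neither listed nor needed, are in the scene too. What is shaped like the lid_red but pink is not meant.

How it is judged:
By the outcome, as a careful person would: the job done as asked, in the order asked, and still so for the second after the job is handed in, with the robot touching nothing.
Of lid_green, lid_yellow, lid_white only 2 to 3 are there at a start; the rules pass over those that are not, and their reading is None.
At some moment in a run one of lid_red, lid_blue, lid_green, lid_yellow, lid_white may be knocked a few centimetres aside while the robot is not near it.
It also fails if it takes over 210 s, if anything falls off the work surface, if the arm or the gripper's body presses on something with over 40 N, if the wrist force passes 120 N, or if a joint passes its speed limit or range.

### The arm

A 6-joint arm with a two-finger parallel gripper is mounted at the origin on the work surface. World frame = base frame: x ahead of the robot, y to its left, z up, the work surface at z = 0. Lengths are in m, angles in rad, forces in N, time in s.
With the tool pointing down it reaches from about 0.425 to 0.95 m from the base axis. Payload 3.5 kg.
Tool frame: the origin (TCP) lies midway between the tips of the shut fingers; the grasp point (between the pads) lies 19 mm behind it; z points along the fingers, y is the line along which they close (so a half turn about z gives the same grasp; the last joint's range is limited). The gripper opens to 85 mm and grips with 20 to 120 N. Pads are 22 mm wide; open, the fingers measure 114 mm over their backs; the gripper's body (76 mm by 85 mm) begins 54 mm behind the grasp point. The pads swing forward as they close: fully open they stand 13 mm farther back than shut.
Start: joints at [-1.45, 0.286, 1.577, -0, 1.279, -0.15], TCP at [0.181, -0.65, 0.231] pointing down, gripper open.
Joint ranges: [-2.77, 2.77], [-0.9, 2.22], [0.21, 2.48], [-1.53, 4.67], [0.24, 2.81], [-2.84, 2.84]. Speed limits (rad/s): [2.79, 2.79, 3.14, 3.14, 3.14, 3.14].

### API

Orientations are given as a unit quaternion [x, y, z, w].
In Python, from plant import ctrl gives the robot as it stands. The module is installed in compiled form; this text tells all that it offers.
- The arm moves only by the shell command python3 -m inch 'ROWS' [FORCE]. ROWS is JSON, a list of rows, each a list of 5 numbers: the closure, from 0 (fully open) to 1 (shut), then the shift along the tool's x, y, z in m, then the turn about the tool's z in degrees. A call has 1 to 5 rows; each row is the pose to reach, as a shift and turn from the pose commanded when the call began, along the tool's axes at that moment; what a row does not reach only later rows make up. A row lasts 1/12 s, in which the tool goes at most 41.7 mm and 7.16 degrees, less where a joint would pass 70% of its speed; a pose out of reach is approached as far as the arm can. A call with a gripper value outside its range is refused whole. The fingers move at their own pace and stop on an object; FORCE is the grip in N (left out, the last holds). Time passes only in rows, so rows that repeat a pose let the fingers close. It gives the time, the measured TCP pose, the force, the opening and the grip force at its end, in the units of the state.
- ctrl.get_state(): the state, without advancing time (a new reading comes with each control period).
- ctrl.read_camera(name): name is "scene" or "top" or "wrist"; returns a dict with "pixels" (400x640x3 uint8, red, green, blue), "depth" (400x640 float32, m along the optical axis (not along the pixel's ray), 0 where there is no reading), "fx", "fy", "cx", "cy" (pixels), "xyz" and "rotation" of the camera in the world; the wrist camera has in their place "mount" (4x4, takes a point from camera to tool coordinates, whose origin is the TCP and whose axes are the flange's). Camera axes: x right, y down, z forward; pixel columns grow to the right and rows downward; lengths in m; the calibration is good to about 2 mm. A picture is of the moment at which its call begins: read the wrist's pose just before it.
- ctrl.sign_off(): hands the job in; it is judged then, once.
Trained networks look in a picture, given as the dict that the camera call returned (one of the last four; its "shot" number tells which), for a name from the list of things; names that differ only in an ending like _2 or _b are one class to them, and where a whole thing is asked for, a point or a joint stands for the part that bears it (a point fixed in the world has none). Each returns a list of dicts, best first, with "score" (0 to 1); they miss things now and then, are a little off and sometimes report something else, mostly with a low value. They report only what shows in the picture. A call takes as long as a camera call. They do not tell look-alikes from the thing itself.
- ctrl.spot_in(query, picture): "at" ([column, row] in pixels, amid what is visible of it).
- ctrl.tip_of(query, picture): "at" ([column, row] in pixels: a listed point, or the origin of a listed thing).
The state is a dict: "time": time; "qpos": joint angles; "dq": joint speeds; "joint_efforts": joint torques, N m; "eef_pos": TCP position; "tcp_rot": TCP orientation; "contact_force": force on the tool from outside, world axes, zero at the start; "wrist_torque": the same for the moment, N m; "opening": opening from 0.0 (shut) to 1.0 (fully open); "finger_force": force on a finger pad.
Only numpy, scipy, OpenCV 4.12 (cv2) and the standard library are available. Lean on these libraries where they do the work, as an engineer would, in place of code of your own. Each camera call takes 0.05 s, during which the arm holds its last target. There are 200 camera calls.

## Working session

There is one attempt and no reset: what is moved stays moved. The work goes in short steps, Python scripts to look and compute and a shell command to move; the robot and the scene stay as the last step left them, time stands still between calls to the robot, and variables do not carry over. Pictures are saved under pics/ and viewed, at most 14 in all, crops included, and the job is handed in when it is done.

```bash
ls; mkdir -p pics; cat > h.py <<'E'
import numpy as np, cv2
from plant import ctrl
from scipy.spatial.transform import Rotation as R
def cam(name):
    s=ctrl.get_state(); p=ctrl.read_camera(name)
    if 'mount' in p:
        T=np.eye(4);T[:3,:3]=R.from_quat(s['tcp_rot']).as_matrix();T[:3,3]=s['eef_pos'];M=T@np.array(p['mount'])
    else:
        M=np.eye(4);r=np.array(p['rotation']);M[:3,:3]=r if r.shape==(3,3) else R.from_quat(r).as_matrix();M[:3,3]=p['xyz']
    p['M']=M;return p
def cloud(p):
    d=p['depth'];v,u=np.indices(d.shape)
    c=np.stack([(u-p['cx'])/p['fx']*d,(v-p['cy'])/p['fy']*d,d],-1)
    return c@p['M'][:3,:3].T+p['M'][:3,3]
def ray(p,uv,z):
    d=p['M'][:3,:3]@np.array([(uv[0]-p['cx'])/p['fx'],(uv[1]-p['cy'])/p['fy'],1]);o=p['M'][:3,3]
    return o+d*(z-o[2])/d[2]
def save(p,n): cv2.imwrite('pics/'+n+'.png',cv2.cvtColor(p['pixels'],cv2.COLOR_RGB2BGR))
E
python3 - <<'E'
from h import *
for n in('top','scene'):
    p=cam(n);save(p,n+'0');print(n,p['M'].round(3).tolist(),p['fx'])
    if n=='top': np.savez('top0.npz',c=cloud(p),px=p['pixels'])
    for q,z in [('lid_red',0),('lid_blue',0),('lid_green',0),('lid_yellow',0),('lid_white',0),('pot_red_seat',.085),('pot_blue_seat',.085),('warmer',0),('dial_grip',.037),('rack',0),('rack_bay1',.068),('rack_bay4',.068)]:
        for r in ctrl.tip_of(q,p)[:3]:
            print(q,round(r['score'],2),np.round(r['at']),ray(p,r['at'],z).round(3))
s=ctrl.get_state();print(s)
E
```

```text
pics
top [[-0.02, -0.998, 0.055, 0.399], [-1.0, 0.02, 0.001, -0.09], [-0.002, -0.055, -0.999, 1.616], [0.0, 0.0, 0.0, 1.0]] 483.6394674510213
lid_red 0.75 [330. 220.] [ 0.448 -0.137  0.   ]
lid_red 0.65 [385. 303.] [ 0.169 -0.313  0.   ]
lid_red 0.61 [460. 239.] [ 0.377 -0.57   0.   ]
lid_blue 0.89 [375. 220.] [ 0.444 -0.287  0.   ]
lid_green 0.75 [380. 174.] [ 0.599 -0.309  0.   ]
lid_green 0.5 [164. 155.] [0.677 0.417 0.   ]
lid_yellow 0.8 [328. 178.] [ 0.589 -0.134  0.   ]
pot_red_seat 0.87 [164. 189.] [0.554 0.391 0.085]
pot_blue_seat 0.95 [248. 112.] [0.798 0.12  0.085]
warmer 0.4 [264. 188.] [0.557 0.081 0.   ]
warmer 0.34 [257. 115.] [0.807 0.104 0.   ]
dial_grip 0.74 [198. 235.] [0.406 0.296 0.037]
rack 0.83 [265. 189.] [0.556 0.078 0.   ]
rack_bay1 0.8 [261. 158.] [0.649 0.084 0.068]
rack_bay1 0.78 [264. 198.] [0.52  0.074 0.068]
rack_bay1 0.75 [266. 178.] [0.584 0.069 0.068]
rack_bay4 0.8 [261. 158.] [0.649 0.084 0.068]
rack_bay4 0.78 [264. 198.] [0.52  0.074 0.068]
rack_bay4 0.75 [266. 178.] [0.584 0.069 0.068]
scene [[0.258, 0.572, -0.778, 1.606], [0.966, -0.152, 0.209, -
[... 1100 characters left out ...]
y([-1.45002773e+00,  2.86320727e-01,  1.57669581e+00,  2.09859578e-05,
        1.27861178e+00, -1.49980044e-01]), 'dq': array([-6.82522665e-04, -3.69756975e-04, -4.27581183e-04,  6.56902297e-04,
       -1.08073791e-03, -6.80765287e-05]), 'joint_efforts': array([-2.03331192e-04, -4.05958915e+01, -2.92934150e+01, -1.80855141e-04,
        4.89655667e-04,  1.20636847e-05]), 'eef_pos': array([ 0.1805753 , -0.65038292,  0.2313133 ]), 'tcp_rot': array([ 9.90851289e-01,  1.34958224e-01,  1.03075894e-05, -1.76847790e-05]), 'contact_force': array([-0.18430827, -0.56904221,  0.38476918]), 'wrist_torque': array([ 0.03647508,  0.02244763, -0.00553914]), 'finger_force': 0.0, 'opening': 1.0011485787238312}
```

```bash
python3 - <<'E'
import cv2
a=cv2.imread('pics/top0.png')[70:330,110:510];cv2.imwrite('pics/top0c.png',cv2.resize(a,(800,520),interpolation=3))
E
```

```text
(no output)
```

View pics/top0c.png

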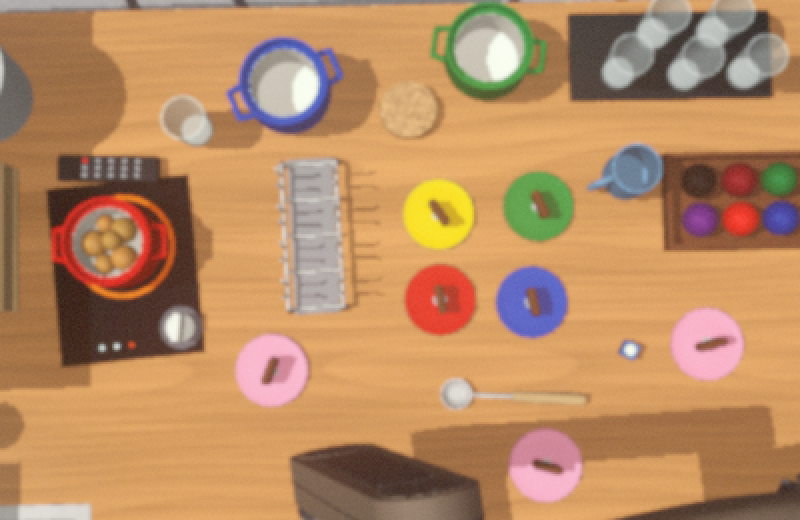

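View pics/scene0.png

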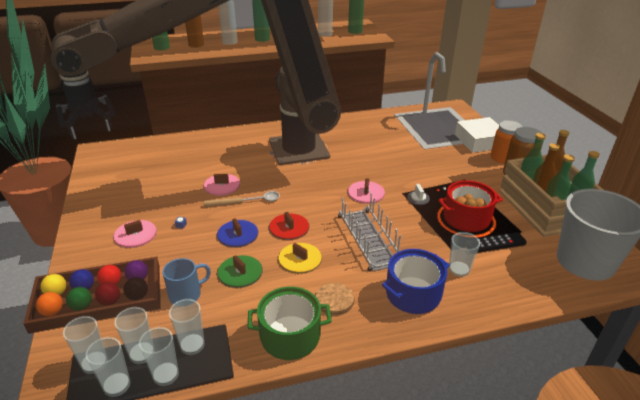

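The red pot is on the lit zone (crop ~(110,240)). The red (440,300), blue (532,302), yellow (438,214) and green (538,206) lids lie right of the rack (315,235). There is no white lid, and the pink ones are look-alikes. The red lid comes first, so I'm moving above it.

```bash
for i in 1 2 ; do python3 -m inch '[[0,0.132,-0.141,0,0],[0,0.132,-0.141,0,0],[0,0.132,-0.141,0,0],[0,0.132,-0.141,0,0],[0,0.132,-0.141,0,0]]' 60; done; python3 -m inch '[[0,0.132,-0.141,-0.03,15],[0,0.132,-0.141,-0.03,15],[0,0.132,-0.141,-0.03,15],[0,0.132,-0.141,-0.03,15],[0,0.132,-0.141,-0.03,15]]'
cat >> h.py <<'E'
def to_tool(x,y,z,yaw=None):
    s=ctrl.get_state();M=R.from_quat(s['tcp_rot']).as_matrix();d=M.T@(np.array([x,y,z])-s['eef_pos'])
    y0=np.degrees(np.arctan2(M[1,0],M[0,0]));t=0 if yaw is None else (y0-yaw+180)%360-180
    print('shift',d.round(4),'turn',round(t,1),'| now',np.array(s['eef_pos']).round(4),'yaw',round(y0,1))
HUE={'red':(0,5),'blue':(105,130),'green':(45,85),'yellow':(22,34)}
def lid(color,p,near=None,zb=0.0,rad=.09):
    c=cloud(p);h=cv2.cvtColor(p['pixels'],cv2.COLOR_RGB2HSV)
    H,S,V=h[...,0].astype(int),h[...,1],h[...,2];lo,hi=HUE[color]
    m=(H>=lo)&(H<=hi)&(S>150)&(V>60)
    if color=='red': m|=(H>=174)&(S>150)&(V>60)
    m&=(abs(c[...,2]-zb-.008)<.012)&(p['depth']>0)
    if near is not None: m&=np.hypot(c[...,0]-near[0],c[...,1]-near[1])<rad
    n,l,st,ce=cv2.connectedComponentsWithStats(m.astype(np.uint8));
    if n<2: print('no',color);return
    m=l==1+np.argmax(st[1:,4]);q=c[m]
    xy=q[:,:2].astype(np.float32);(cx,cy),r=cv2.minEnclosingCircle(xy)
    g=(np.hypot(c[...,0]-cx,c[...,1]-cy)<.05)&(c[...,2]>zb+.036)&(c[...,2]<zb+.052)
    gp=c[g][:,:2].astype(np.float32);rect=cv2.minAreaRect(gp) if len(gp)>5 else None
    ang=None
    if rect:
        b=cv2.boxPoints(rect);e=[b[1]-b[0],b[2]-b[1]];e=max(e,key=lambda v:np.hypot(*v));ang=(np.degrees(np.arctan2(e[1],e[0]))+90)%180-90
    print(color,'disc',round(cx,4),round(cy,4),'r',round(r,4),'z',np.median(q[:,2]).round(4),'grip',None if rect is None else (np.round(rect[0],4),np.round(rect[1],3),round(float(ang),1)),len(gp))
E
python3 - <<'E'
from h import *
p=cam('wrist');save(p,'w1');print(p['M'].round(3).tolist())
lid('red',p);to_tool(.448,-.137,.25,0)
t=cam('top')
for c,n in(('red',(.448,-.137)),('blue',(.444,-.287)),('green',(.605,-.307)),('yellow',(.589,-.135))): lid(c,t,n)
E
```

```text
time: 1.72
eef_pos: [0.2713, -0.4761, 0.2312]
tcp_rot: [0.991, 0.136, 0.0, -0.001]
contact_force: [-0.6, -0.7, 0.3]
opening: 0.998
finger_force: 0.0
time: 2.13
eef_pos: [0.3605, -0.3049, 0.2315]
tcp_rot: [0.991, 0.136, 0.0, -0.0]
contact_force: [0.4, 0.6, 0.2]
opening: 0.999
finger_force: 0.0
time: 2.55
eef_pos: [0.4496, -0.1349, 0.2621]
tcp_rot: [1.0, 0.004, 0.001, 0.0]
contact_force: [0.3, -0.6, 1.1]
opening: 1.0
finger_force: 0.0
[[0.009, -0.955, -0.298, 0.525], [-1.0, -0.008, -0.003, -0.134], [0.001, 0.298, -0.955, 0.406], [0.0, 0.0, 0.0, 1.0]]
red disc 0.4451 -0.1341 r 0.0595 z 0.0086 grip (array([ 0.4448, -0.134 ]), array([0.048, 0.014]), 10.3) 433
shift [-0.0045  0.0072  0.0136] turn 0.8 | now [ 0.4523 -0.1298  0.2636] yaw 0.8
red disc 0.4255 -0.1245 r 0.05 z 0.0083 grip None 0
no blue
no green
yellow disc 0.5922 -0.1363 r 0.0608 z 0.0083 grip (array([ 0.5901, -0.1344]), array([0.045, 0.014]), 33.6) 60
```

View pics/w1.png

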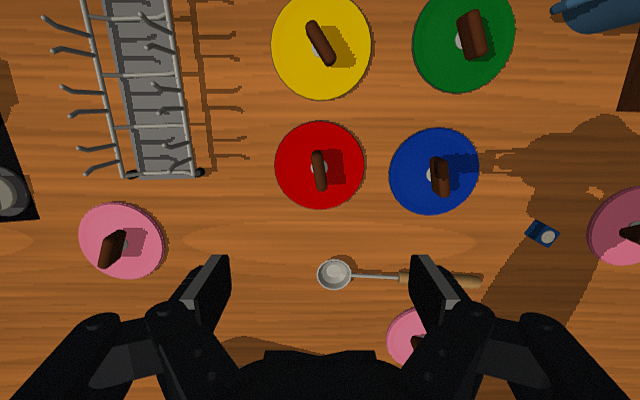

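The wrist picture shows the red lid at (320,165) with its grip measured at 48x14 mm, a good fit. Blue is at (434,172), yellow (321,45) and green (464,42). Next I grasp red.

```bash
python3 -m inch '[[0,-0.0075,0.0042,0.04,-9.5],[0,-0.0075,0.0042,0.08,-9.5],[0,-0.0075,0.0042,0.12,-9.5],[0,-0.0075,0.0042,0.15,-9.5],[0,-0.0075,0.0042,0.15,-9.5]]' 60; python3 - <<'E'
from h import *
p=cam('wrist');lid('red',p);to_tool(.4448,-.134,.015,10.3)
for c in('blue','green','yellow'): lid(c,p)
E
```

```text
time: 3.07
eef_pos: [0.4364, -0.139, 0.1045]
tcp_rot: [0.996, 0.087, -0.006, -0.004]
contact_force: [-0.9, 1.5, -0.2]
opening: 0.999
finger_force: 0.0
red disc 0.4449 -0.1335 r 0.0595 z 0.0086 grip (array([ 0.4457, -0.1338]), array([0.046, 0.014]), 10.3) 1242
shift [ 0.0077 -0.0046  0.093 ] turn -0.3 | now [ 0.4387 -0.1402  0.1081] yaw 10.0
blue disc 0.4385 -0.2857 r 0.0593 z 0.0086 grip (array([ 0.4385, -0.285 ]), array([0.047, 0.014]), 11.1) 1382
green disc 0.5808 -0.2954 r 0.0557 z 0.0086 grip (array([ 0.5858, -0.2997]), array([0.028, 0.007]), 30.8) 729
yellow disc 0.5794 -0.136 r 0.0586 z 0.0086 grip (array([ 0.5691, -0.1448]), array([0.006, 0.014]), -86.1) 236
```

```bash
python3 -m inch '[[0,0.006,-0.0035,0.03,0],[0,0.006,-0.0035,0.04,0],[0,0.006,-0.0035,0.04,0],[0,0.006,-0.0035,0.04,0],[0,0.006,-0.0035,0.04,0]]' >/dev/null; python3 - <<'E'
from h import *
to_tool(.445,-.134,.015,10.3)
E
```

```text
shift [-0.0025 -0.0041  0.0583] turn -0.3 | now [ 0.448  -0.1375  0.0734] yaw 10.0
```

```bash
python3 -m inch '[[0,-0.002,-0.003,0.02,0],[0,-0.002,-0.003,0.04,0],[0,-0.002,-0.003,0.04,0],[0,-0.002,-0.003,0.04,0],[0,-0.002,-0.003,0.04,0]]' >/dev/null; python3 - <<'E'
from h import *
to_tool(.445,-.134,.015,10.3)
E
```

```text
shift [-0.0004 -0.0008  0.018 ] turn -0.3 | now [ 0.4455 -0.1347  0.033 ] yaw 10.0
```

```bash
python3 -m inch '[[0,0,-0.001,0.01,0],[0,0,-0.001,0.018,0],[0,0,-0.001,0.018,0],[1,0,-0.001,0.018,0],[1,0,-0.001,0.018,0]]' 60; python3 -m inch '[[1,0,0,0,0],[1,0,0,0,0],[1,0,0,0,0],[1,0,0,0,0],[1,0,0,0,0]]'; python3 -m inch '[[1,0,0,-0.04,0],[1,0,0,-0.08,0],[1,0,0,-0.12,0],[1,0,0,-0.16,0],[1,0,0,-0.19,0]]'; python3 -m inch '[[1,0.0,0,0,0],[1,0,0,0,0],[1,0,0,0,0]]'
python3 - <<'E'
from h import *
t=cam('top')
for q,z in (('pot_red_seat',.085),('warmer',0)):
  for r in ctrl.tip_of(q,t)[:2]: print(q,r['score'],ray(t,r['at'],z).round(3))
to_tool(.52,.38,.25,10.3)
E
```

```text
time: 4.37
eef_pos: [0.4442, -0.133, 0.0133]
tcp_rot: [0.996, 0.087, -0.0, -0.0]
contact_force: [-0.7, 0.2, 0.1]
opening: 0.747
finger_force: 0.0
time: 4.78
eef_pos: [0.4446, -0.1333, 0.0137]
tcp_rot: [0.996, 0.087, 0.0, 0.0]
contact_force: [-0.8, -0.4, 1.7]
opening: 0.159
finger_force: 59.0
time: 5.2
eef_pos: [0.4445, -0.1331, 0.2064]
tcp_rot: [0.996, 0.087, 0.001, 0.001]
contact_force: [1.2, -0.1, -2.8]
opening: 0.154
finger_force: 59.1
time: 5.45
eef_pos: [0.4432, -0.1325, 0.2017]
tcp_rot: [0.996, 0.087, -0.001, -0.001]
contact_force: [-0.2, -0.7, -3.2]
opening: 0.153
finger_force: 59.2
pot_red_seat 0.93 [0.553 0.402 0.085]
pot_red_seat 0.53 [0.715 0.249 0.085]
warmer 0.17 [0.408 0.313 0.   ]
warmer 0.16 [0.474 0.071 0.   ]
shift [ 0.1649 -0.4913 -0.0484] turn -0.3 | now [ 0.4428 -0.1323  0.2007] yaw 10.0
```

```bash
for i in 1 2 3; do python3 -m inch '[[1,0.032,-0.17,-0.015,0],[1,0.032,-0.17,-0.015,0],[1,0.032,-0.17,-0.015,0],[1,0.032,-0.17,-0.015,0],[1,0.032,-0.17,-0.015,0]]' >/dev/null; done;  python3 -m inch '[[1,0.0,0,0,0],[1,0,0,0,0],[1,0,0,0,0]]'
cat >> h.py <<'E'
def ringfit(p,near,color,zlo=.088,zhi=.101,rad=.1):
    c=cloud(p);h=cv2.cvtColor(p['pixels'],cv2.COLOR_RGB2HSV);H,S=h[...,0].astype(int),h[...,1]
    lo,hi=HUE[color];m=(H>=lo)&(H<=hi)&(S>130)
    if color=='red': m|=(H>=174)&(S>130)
    m&=(c[...,2]>zlo)&(c[...,2]<zhi)&(np.hypot(c[...,0]-near[0],c[...,1]-near[1])<rad)&(p['depth']>0)
    q=c[m][:,:2]
    from scipy.optimize import least_squares
    f=least_squares(lambda v:np.hypot(q[:,0]-v[0],q[:,1]-v[1])-v[2],[near[0],near[1],.068],loss='soft_l1',f_scale=.002)
    print('ring',f.x.round(4),'n',len(q),'med res',np.median(abs(f.fun)).round(4),'ang cover',np.histogram(np.arctan2(q[:,1]-f.x[1],q[:,0]-f.x[0]),8,(-np.pi,np.pi))[0])
    return f.x
E
python3 - <<'E'
from h import *
p=cam('wrist');save(p,'w2')
ringfit(p,(.553,.395),'red')
for r in ctrl.tip_of('pot_red_seat',p)[:2]: print(r['score'],ray(p,r['at'],.085).round(4))
for r in ctrl.tip_of('dial_grip',p)[:2]: print('dial',r['score'],ray(p,r['at'],.037).round(4))
c=cloud(p);m=(abs(c[...,2]-.043)<.006)&(np.hypot(c[...,0]-.405,c[...,1]-.297)<.05);print(m.sum(),cv2.minAreaRect(c[m][:,:2].astype(np.float32)) if m.sum()>5 else '')
to_tool(.553,.395,.25,10)
E
```

```text
time: 7.1
eef_pos: [0.4499, 0.3843, 0.2469]
tcp_rot: [0.996, 0.087, -0.001, 0.001]
contact_force: [0.1, -0.6, -1.9]
opening: 0.153
finger_force: 60.4
ring [0.5439 0.395  0.067 ] n 3134 med res 0.0016 ang cover [ 26 472 576 536 251 616 485 172]
0.55 [0.5433 0.3942 0.085 ]
0 
shift [ 0.103   0.0072 -0.0021] turn -0.1 | now [0.4503 0.3844 0.248 ] yaw 9.9
```

View pics/w2.png

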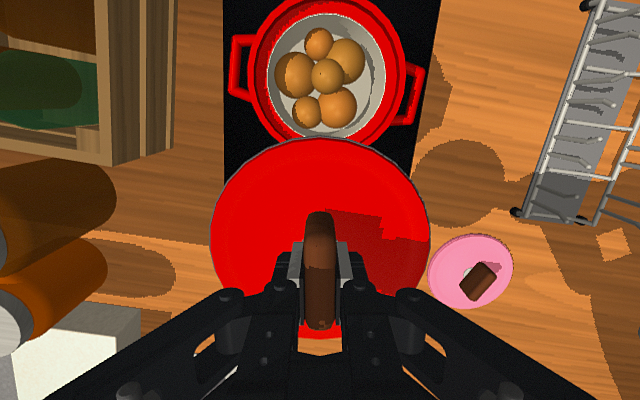

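The wrist picture shows the red pot at (328,72), partly cut off, with the held lid at (320,240). I'll cross-check the pot's centre with the other cameras and from a point further back.

```bash
python3 -m inch '[[1,-0.015,0,-0.03,0],[1,-0.015,0,-0.06,0],[1,-0.015,0,-0.06,0],[1,-0.015,0,-0.06,0],[1,-0.015,0,-0.06,0]]'
python3 - <<'E'
from h import *
for n in('wrist','top','scene'):
    p=cam(n);print(n)
    for a in((.088,.101),(.093,.099)):ringfit(p,(.548,.395),'red',*a)
to_tool(.545,.395,.15,10)
E
```

```text
time: 7.67
eef_pos: [0.4353, 0.3825, 0.3078]
tcp_rot: [0.996, 0.087, -0.0, 0.0]
contact_force: [0.3, -0.4, -2.9]
opening: 0.149
finger_force: 60.5
wrist
ring [0.5439 0.395  0.067 ] n 2686 med res 0.0016 ang cover [247 313 402 416 305 415 329 259]
ring [0.5441 0.395  0.0675] n 2248 med res 0.0015 ang cover [219 270 333 333 212 352 293 236]
top
ring [0.5468 0.3939 0.067 ] n 297 med res 0.0019 ang cover [38 45 42 36 48 52 33  3]
ring [0.5469 0.3945 0.0677] n 150 med res 0.0015 ang cover [20 26 17 24 25 23 15  0]
scene
ring [0.5481 0.3934 0.0679] n 352 med res 0.0019 ang cover [39 29 52 62 40 30 49 51]
ring [0.548  0.3935 0.0676] n 182 med res 0.002 ang cover [23 18 26 27 26 19 19 24]
shift [0.1113 0.0066 0.1557] turn -0.0 | now [0.4348 0.3825 0.3061] yaw 10.0
```

```bash
python3 -m inch '[[1,0.04,0,0,0],[1,0.08,0.0035,0.02,0],[1,0.111,0.007,0.06,0],[1,0.111,0.007,0.10,0],[1,0.111,0.007,0.14,0]]';python3 -m inch '[[1,0,0,0.02,0],[1,0,0,0.03,0],[1,0,0,0.03,0],[1,0,0,0.03,0],[1,0,0,0.03,0]]'
python3 - <<'E'
from h import *
to_tool(.545,.3945,.101,10)
p=cam('wrist');save(p,'w3')
E
```

```text
time: 8.23
eef_pos: [0.5478, 0.3951, 0.1726]
tcp_rot: [0.996, 0.086, 0.001, -0.0]
contact_force: [0.5, -0.2, -2.5]
opening: 0.156
finger_force: 60.4
time: 8.65
eef_pos: [0.547, 0.3965, 0.1476]
tcp_rot: [0.996, 0.087, 0.002, -0.001]
contact_force: [-0.7, 0.3, -1.5]
opening: 0.157
finger_force: 60.3
shift [-0.0026  0.0017  0.0466] turn 0.0 | now [0.547  0.3965 0.1476] yaw 10.0
```

View pics/w3.png

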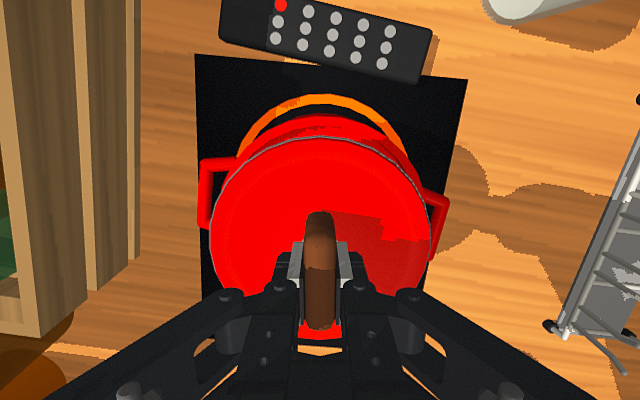

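The lid hangs right above the pot, centred between its lugs at (215,195) and (437,215). Lowering it now.

```bash
python3 -m inch '[[1,-0.002,0.0015,0.02,0],[1,-0.002,0.0015,0.03,0],[1,-0.002,0.0015,0.03,0],[1,-0.002,0.0015,0.03,0],[1,-0.002,0.0015,0.03,0]]';
python3 - <<'E'
from h import *
to_tool(.545,.3945,.1,10)
E
```

```text
time: 9.12
eef_pos: [0.5444, 0.3942, 0.1159]
tcp_rot: [0.996, 0.087, 0.001, -0.0]
contact_force: [-0.4, 0.3, -1.4]
opening: 0.153
finger_force: 60.4
shift [ 0.0006 -0.0002  0.0159] turn 0.0 | now [0.5444 0.3942 0.1159] yaw 10.0
```

```bash
python3 -m inch '[[1,0,0,0.005,0],[1,0,0,0.01,0],[1,0,0,0.015,0],[1,0,0,0.017,0],[1,0,0,0.017,0]]';
python3 - <<'E'
from h import *
to_tool(.545,.3945,.0987,10)
E
```

```text
time: 9.53
eef_pos: [0.5443, 0.3941, 0.0988]
tcp_rot: [0.996, 0.087, 0.0, -0.0]
contact_force: [0.1, -1.0, 1.9]
opening: 0.157
finger_force: 60.9
shift [ 0.0007 -0.0003  0.0001] turn 0.0 | now [0.5443 0.3941 0.0988] yaw 10.0
```

It reached seat height with the force at +1.9 N, so it is resting on the ledge. I'll release, back off and look at the lid and dial.

```bash
python3 -m inch '[[0.5,0,0,0,0],[0,0,0,0,0],[0,0,0,0,0],[0,0,0,0,0],[0,0,0,-0.03,0]]'; python3 -m inch '[[0,0,0,-0.04,0],[0,-0.03,0.01,-0.08,0],[0,-0.07,0.03,-0.12,0],[0,-0.11,0.05,-0.16,0],[0,-0.15,0.06,-0.18,0]]';python3 -m inch '[[0,-0.04,0.02,0,0],[0,-0.06,0.04,0,0],[0,-0.06,0.04,0,0],[0,-0.06,0.04,0,0],[0,-0.06,0.04,0,0]]'
python3 - <<'E'
from h import *
p=cam('wrist');save(p,'w4')
lid('red',p,(.545,.394),.085)
ringfit(p,(.545,.394),'red',.0935,.099)
for r in ctrl.tip_of('dial_grip',p)[:2]: print('dial',r['score'],ray(p,r['at'],.037).round(4))
c=cloud(p);m=(abs(c[...,2]-.043)<.006)&(np.hypot(c[...,0]-.405,c[...,1]-.297)<.05);print(m.sum(),cv2.minAreaRect(c[m][:,:2].astype(np.float32)) if m.sum()>5 else '')
to_tool(.405,.297,.2,190)
E
```

```text
time: 9.95
eef_pos: [0.5398, 0.3916, 0.1203]
tcp_rot: [0.996, 0.087, -0.006, 0.003]
contact_force: [-1.1, -0.3, -0.7]
opening: 0.854
finger_force: 0.0
time: 10.37
eef_pos: [0.4415, 0.3279, 0.2826]
tcp_rot: [0.996, 0.087, 0.001, -0.0]
contact_force: [-0.4, -0.4, 1.1]
opening: 0.995
finger_force: 0.0
time: 10.78
eef_pos: [0.39, 0.2789, 0.2807]
tcp_rot: [0.996, 0.087, 0.001, -0.0]
contact_force: [0.4, -0.6, -0.2]
opening: 1.001
finger_force: 0.0
red disc 0.5383 0.3939 r 0.0706 z 0.0936 grip (array([0.5263, 0.3908]), array([0.011, 0.015]), -71.7) 254
ring [0.5538 0.3971 0.0601] n 4327 med res 0.0131 ang cover [1366 1170    0    0    0    0  531 1260]
dial 0.88 [0.4102 0.2985 0.037 ]
410 ((0.4074594974517822, 0.29761236906051636), (0.013989811763167381, 0.04551186412572861), 85.0934066772461)
shift [ 0.0175 -0.0149  0.0805] turn -180.0 | now [0.3904 0.2793 0.2804] yaw 10.0
```

View pics/w4.png

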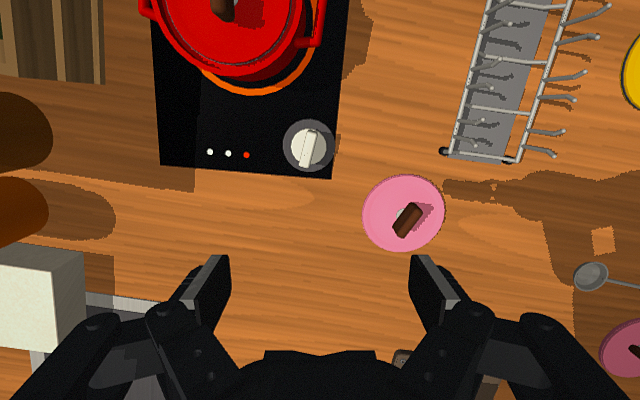

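The lid lies down in the rim: disc top at 93.6 mm against 93 expected. The dial at (309,148) has its bar at world (0.4075, 0.2976), yaw −5°, so it stands on high. I'll turn the wrist half round so the joint has room to twist the dial.

```bash
python3 -m inch '[[0,0,0,0,-7],[0,0,0,0,-14],[0,0,0,0,-21],[0,0,0,0,-28],[0,0,0,0,-35]]' >/dev/null; for i in 1 2 3; do python3 -m inch '[[0,0,0,0,-7],[0,0,0,0,-14],[0,0,0,0,-21],[0,0,0,0,-28],[0,0,0,0,-35]]' >/dev/null; done;  python3 -m inch '[[0,0,0,0,-7],[0,0,0,0,-14],[0,0,0,0,-21],[0,0,0,0,-25],[0,0,0,0,-25]]' >/dev/null; python3 -m inch '[[0,0,0,0,0],[0,0,0,0,0]]' >/dev/null
python3 - <<'E'
from h import *
to_tool(.4075,.2976,.1,175)
E
```

```text
shift [-0.016   0.0201  0.1801] turn -0.1 | now [0.3899 0.279  0.2801] yaw 174.9
```

```bash
python3 -m inch '[[0,-0.016,0.02,0.04,0],[0,-0.016,0.02,0.08,0],[0,-0.016,0.02,0.12,0],[0,-0.016,0.02,0.16,0],[0,-0.016,0.02,0.18,0]]' >/dev/null; python3 -m inch '[[0,0,0,0,0],[0,0,0,0,0],[0,0,0,0,0]]' >/dev/null
python3 - <<'E'
from h import *
p=cam('wrist');c=cloud(p);m=(abs(c[...,2]-.043)<.006)&(np.hypot(c[...,0]-.405,c[...,1]-.297)<.05);print(m.sum(),cv2.minAreaRect(c[m][:,:2].astype(np.float32)) if m.sum()>5 else '')
to_tool(.4075,.2976,.018,175)
E
```

```text
1218 ((0.4072296917438507, 0.2981371283531189), (0.013860827311873436, 0.045147210359573364), 84.42794799804688)
shift [ 0.002  -0.0009  0.085 ] turn -0.0 | now [0.4092 0.2982 0.1031] yaw 175.0
```

```bash
python3 -m inch '[[0,0.002,0,0.03,0],[0,0.002,0,0.06,0],[0,0.002,0,0.084,0],[0,0.002,0,0.084,0],[0,0.002,0,0.084,0]]' ; python3 -m inch '[[1,0,0,0,0],[1,0,0,0,0],[1,0,0,0,0],[1,0,0,0,0],[1,0,0,0,0]]' 40; python3 -m inch '[[1,0,0,0,0],[1,0,0,0,0],[1,0,0,0,0]]'
```

```text
time: 14.27
eef_pos: [0.4058, 0.2977, 0.0174]
tcp_rot: [0.044, 0.999, 0.0, 0.0]
contact_force: [-0.1, 0.4, 0.9]
opening: 1.002
finger_force: 0.0
time: 14.68
eef_pos: [0.4058, 0.2977, 0.0174]
tcp_rot: [0.043, 0.999, 0.0, 0.001]
contact_force: [-1.3, -0.0, 0.1]
opening: 0.302
finger_force: 0.0
time: 14.93
eef_pos: [0.4055, 0.2977, 0.017]
tcp_rot: [0.043, 0.999, 0.0, 0.0]
contact_force: [-1.6, 0.4, 4.5]
opening: 0.155
finger_force: 43.1
```

```bash
python3 -m inch '[[1,0,0,0,6],[1,0,0,0,12],[1,0,0,0,18],[1,0,0,0,24],[1,0,0,0,30]]' 40; python3 -m inch '[[1,0,0,0,6],[1,0,0,0,12],[1,0,0,0,18],[1,0,0,0,24],[1,0,0,0,30]]'; python3 -m inch '[[1,0,0,0,6],[1,0,0,0,12],[1,0,0,0,18],[1,0,0,0,24],[1,0,0,0,30]]';python3 -m inch '[[1,0,0,0,0],[1,0,0,0,0],[1,0,0,0,0]]'
python3 - <<'E'
from h import *
to_tool(.4075,.2976,.018,89); print(ctrl.get_state()['wrist_torque'])
E
```

```text
time: 15.35
eef_pos: [0.4061, 0.2992, 0.017]
tcp_rot: [0.304, 0.953, 0.002, 0.001]
contact_force: [0.3, 6.2, 1.1]
opening: 0.155
finger_force: 42.6
time: 15.77
eef_pos: [0.4073, 0.3002, 0.0171]
tcp_rot: [0.54, 0.842, 0.005, 0.001]
contact_force: [3.2, 9.7, -5.1]
opening: 0.153
finger_force: 41.8
time: 16.18
eef_pos: [0.4084, 0.2998, 0.0175]
tcp_rot: [0.731, 0.682, 0.005, 0.003]
contact_force: [3.4, 13.7, -2.6]
opening: 0.158
finger_force: 182.3
time: 16.43
eef_pos: [0.4083, 0.2999, 0.0175]
tcp_rot: [0.727, 0.686, 0.005, 0.004]
contact_force: [3.5, 13.1, -4.1]
opening: 0.159
finger_force: 168.4
shift [-0.0023 -0.0007 -0.0005] turn -2.4 | now [0.4083 0.2999 0.0175] yaw 86.6
[ 1.90660676 -0.44857766  4.79835747]
```

It's against the stop, at 1.5 rad. I'll open a little, lift clear, check, and swing back toward the lids.

```bash
python3 -m inch '[[1,0,0,0,-2],[0.7,0,0,0,-2],[0.7,0,0,0,-2],[0.7,0,0,0,-2],[0.7,0,0,0,-2]]' 40; python3 -m inch '[[0.7,0,0,-0.04,0],[0.7,0,0,-0.08,0],[0,0,0,-0.12,0],[0,0,0,-0.16,0],[0,0,0,-0.19,0]]'; python3 -m inch '[[0,-0.06,0.0,-0.02,0],[0,-0.1,0.0,-0.02,0],[0,-0.1,0,-0.02,0],[0,-0.1,0,-0.02,0],[0,-0.1,0,-0.02,0]]';
python3 - <<'E'
from h import *
p=cam('wrist');save(p,'w5');c=cloud(p);m=(abs(c[...,2]-.043)<.006)&(np.hypot(c[...,0]-.405,c[...,1]-.297)<.05);print(m.sum(),cv2.minAreaRect(c[m][:,:2].astype(np.float32)) if m.sum()>5 else '')
to_tool(.48,-.1,.25,11)
E
```

```text
time: 16.85
eef_pos: [0.4054, 0.2974, 0.0163]
tcp_rot: [0.726, 0.688, 0.0, -0.0]
contact_force: [1.3, 0.2, 0.2]
opening: 0.301
finger_force: 0.7
time: 17.27
eef_pos: [0.4054, 0.2972, 0.2096]
tcp_rot: [0.726, 0.688, 0.001, 0.0]
contact_force: [0.3, 0.8, 0.4]
opening: 0.718
finger_force: 0.0
time: 17.68
eef_pos: [0.3996, 0.1966, 0.2261]
tcp_rot: [0.726, 0.687, -0.0, -0.0]
contact_force: [-0.4, 0.0, -0.4]
opening: 0.997
finger_force: 0.0
676 ((0.4076903164386749, 0.297566294670105), (0.01398298516869545, 0.045292455703020096), 9.128680229187012)
shift [-0.2925  0.0962 -0.0242] turn 75.9 | now [0.3996 0.1973 0.226 ] yaw 86.9
```

View pics/w5.png

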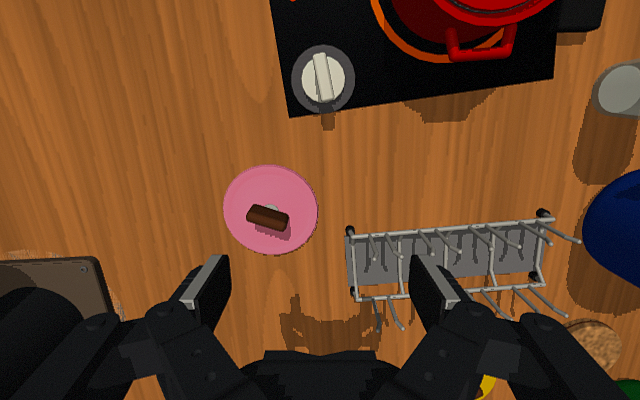

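The dial bar has gone from −5° to −81°. The panel itself is yawed about +4–5°, so that fits the stop, and the 4.8 N·m reaction there agrees. I'll confirm the panel yaw while I measure the rack.

```bash
python3 -m inch '[[0,-0.03,0.012,-0.02,7],[0,-0.06,0.024,-0.04,14],[0,-0.09,0.036,-0.06,21],[0,-0.12,0.048,-0.08,28],[0,-0.144,0.058,-0.1,35]]' >/dev/null;python3 -m inch '[[0,0,0,0,7],[0,0,0,0,14],[0,0,0,0,21],[0,0,0,0,28],[0,0,0,0,35]]' >/dev/null;python3 -m inch '[[0,0,0,0,7],[0,0,0,0,14],[0,0,0,0,17],[0,0,0,0,17],[0,0,0,0,17]]' >/dev/null
python3 - <<'E'
from h import *
for n in ('wrist','top'):
    p=cam(n);c=cloud(p)
    if n=='wrist': save(p,'w6')
    V=p['pixels'].max(-1)
    near=(np.hypot(c[...,0]-.556,c[...,1]-.076)<.17)&(abs(c[...,1]-.076)<.085)&(p['depth']>0)
    for lo,hi in((.012,.030),(.018,.032),(.075,.09)):
        m=near&(c[...,2]>lo)&(c[...,2]<hi);q=c[m][:,:2].astype(np.float32)
        r=cv2.minAreaRect(q);print(n,lo,len(q),np.round(r[0],4),np.round(r[1],4),round(r[2],2))
    m=(V<45)&(abs(c[...,2])<.012)&(np.hypot(c[...,0]-.54,c[...,1]-.37)<.22)&(c[...,1]>.22)
    nn,l,st,_=cv2.connectedComponentsWithStats(m.astype(np.uint8));m=l==1+np.argmax(st[1:,4])
    r=cv2.minAreaRect(c[m][:,:2].astype(np.float32));print('panel',np.round(r[0],4),np.round(r[1],4),round(r[2],2))
to_tool(.45,.05,.33,0)
E
```

```text
wrist 0.012 1632 [0.5424 0.0748] [0.2171 0.0961] 2.3
wrist 0.018 1380 [0.5425 0.0749] [0.2171 0.0961] 2.3
wrist 0.075 373 [0.5432 0.075 ] [0.1863 0.0947] 2.22
panel [0.5053 0.3916] [0.2999 0.2419] 4.94
top 0.012 209 [0.5439 0.066 ] [0.2829 0.1222] 0.37
top 0.018 162 [0.5584 0.0757] [0.242  0.0959] 2.42
top 0.075 38 [0.5722 0.0765] [0.1832 0.0935] 2.21Traceback (most recent call last):
  File "<stdin>", line 11, in <module>
    return _wrapfunc(a, 'argmax', axis=axis, out=out, **kwds)
    return bound(*args, **kwds)
ValueError: attempt to get argmax of an empty sequence
```

View pics/w6.png

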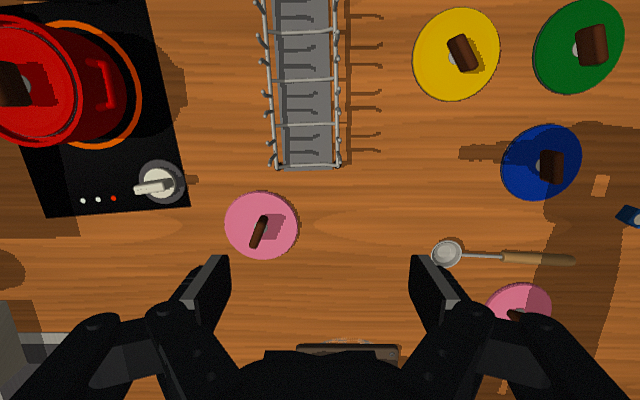

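The panel yaw is 4.94°, so low would put the bar at −81.0°, and it measures −80.9°: the dial is fully down. The far end of the rack is cut off in this view, so I'll move forward to see it and the blue pot.

```bash
python3 -m inch '[[0,0.04,0,0,0],[0,0.08,-0.015,0,0],[0,0.1,-0.03,0,0],[0,0.1,-0.03,0,0],[0,0.1,-0.03,0,0]]' >/dev/null; python3 -m inch '[[0,0,0,0,0],[0,0,0,0,0],[0,0,0,0,0]]'
python3 - <<'E'
from h import *
p=cam('wrist');c=cloud(p);save(p,'w7')
near=(np.hypot(c[...,0]-.556,c[...,1]-.076)<.17)&(abs(c[...,1]-.076)<.085)&(p['depth']>0)
for lo,hi in((.018,.032),(.075,.092)):
    m=near&(c[...,2]>lo)&(c[...,2]<hi);q=c[m][:,:2].astype(np.float32)
    r=cv2.minAreaRect(q);print(lo,len(q),np.round(r[0],4),np.round(r[1],4),round(r[2],2))
q=c[m];a=np.radians(2.3)
u=(q[:,0]-.559)*np.cos(a)+(q[:,1]-.0755)*np.sin(a);v=-(q[:,0]-.559)*np.sin(a)+(q[:,1]-.0755)*np.cos(a)
mm=(q[:,2]>.078)
for s in(-1,1): 
  us=np.sort(u[mm&(v*s>0)]);g=np.split(us,np.where(np.diff(us)>.006)[0]+1);print(s,[(round(float(x.mean())*1000,1),len(x)) for x in g],np.median(v[mm&(v*s>0)]).round(4))
ringfit(p,(.798,.115),'blue')
t=cam('top');ringfit(t,(.798,.115),'blue')
t=cam('scene');ringfit(t,(.798,.115),'blue')
E
```

```text
time: 19.75
eef_pos: [0.5498, 0.0805, 0.3267]
tcp_rot: [1.0, 0.0, 0.0, 0.0]
contact_force: [-0.6, -0.8, -0.4]
opening: 1.0
finger_force: 0.0
0.018 1361 [0.5563 0.0754] [0.2445 0.096 ] 2.25
0.075 383 [0.5566 0.0753] [0.2113 0.0948] 2.36
-1 [(-104.8, 21), (-78.6, 11), (-44.8, 23), (-19.2, 14), (14.7, 22), (40.4, 19), (74.2, 24), (99.7, 26)] -0.0446
1 [(-104.9, 22), (-78.4, 12), (-45.1, 23), (-19.2, 14), (14.6, 22), (40.0, 19), (74.3, 22), (99.8, 27)] 0.0446
ring [0.8287 0.1108 0.1023] n 332 med res 0.0011 ang cover [170   0   0   0   0   0   0 162]
ring [0.7969 0.1102 0.0655] n 130 med res 0.0013 ang cover [22 25 24 26  3  0  4 26]
ring [0.7991 0.1096 0.0675] n 386 med res 0.0015 ang cover [45 36 42 54 65 41 61 42]
```

View pics/w7.png

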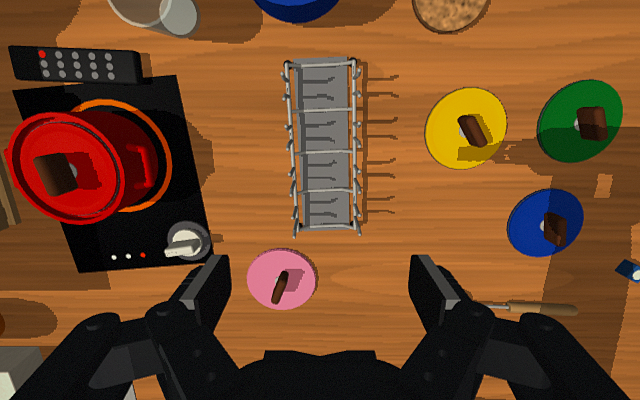

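Rack found: centre (0.5567, 0.0754), yaw 2.3°, tine spacing as specified. The blue pot's near wall is at x≈0.726, and I'll press on that to tip each lid upright. Yellow goes first.

```bash
python3 -m inch '[[0,0.004,0.04,0.02,-7],[0,0.008,0.08,0.04,-14],[0,0.01,0.12,0.06,-21],[0,0.01,0.16,0.08,-28],[0,0.01,0.2,0.1,-33]]' >/dev/null; python3 -m inch '[[0,0,0,0,0],[0,0,0,0,0],[0,0,0,0,0],[0,0,0,0,0]]'
cat >> h.py <<'E'
E
python3 - <<'E'
from h import *
p=cam('wrist');lid('yellow',p,(.59,-.135));to_tool(.601,-.128,.1,33.5)
E
```

```text
time: 20.65
eef_pos: [0.5609, -0.0988, 0.2375]
tcp_rot: [0.959, 0.284, 0.001, 0.0]
contact_force: [-0.1, 0.1, -0.6]
opening: 0.999
finger_force: 0.0
yellow disc 0.5879 -0.1348 r 0.0597 z 0.0086 grip (array([ 0.588 , -0.1346]), array([0.048, 0.014]), 33.1) 503
shift [0.0173 0.0462 0.1377] turn -0.4 | now [ 0.561  -0.0986  0.2376] yaw 33.1
```

```bash
python3 -m inch '[[0,0.008,0.022,0.03,0],[0,0.016,0.045,0.06,0],[0,0.016,0.045,0.1,0],[0,0.016,0.045,0.14,0],[0,0.016,0.045,0.14,0]]' >/dev/null; python3 -m inch '[[0,0,0,0.03,0],[0,0,0,0.05,0],[0,0,0,0.05,0],[0,0,0,0.05,0]]'
python3 - <<'E'
from h import *
to_tool(.5989,-.1276,.0145,33.1)
E
```

```text
time: 21.45
eef_pos: [0.5989, -0.128, 0.0476]
tcp_rot: [0.959, 0.285, 0.0, 0.0]
contact_force: [0.0, 0.5, -0.1]
opening: 1.001
finger_force: 0.0
shift [ 0.0002 -0.0003  0.0331] turn -0.0 | now [ 0.5989 -0.128   0.0476] yaw 33.1
```

```bash
python3 -m inch '[[0,0,0,0.015,0],[0,0,0,0.033,0],[0,0,0,0.033,0],[0,0,0,0.033,0],[1,0,0,0.033,0]]' 40 >/dev/null; python3 -m inch '[[1,0,0,0,0],[1,0,0,0,0],[1,0,0,0,0],[1,0,0,0,0],[1,0,0,0,0]]';python3 -m inch '[[1,0,0,0,0],[1,0,0,-0.03,0],[1,0,0,-0.07,0],[1,0,0,-0.11,0],[1,0,0,-0.15,0]]'; python3 -m inch '[[1,0,0,0,7],[1,0,0,-0.03,14],[1,0,0,-0.04,21],[1,0,0,-0.04,28],[1,0,0,-0.04,30.8]]';  python3 -m inch '[[1,0,0,0,0],[1,0,0,0,0],[1,0,0,0,0]]'
python3 - <<'E'
from h import *
to_tool(.66,.1105,.15,2.3);p=cam('wrist');lid('yellow',p,None,.188,)
t=cam('scene');c=cloud(t);m=(c[...,2]>.15)&(c[...,2]<.23);h=cv2.cvtColor(t['pixels'],cv2.COLOR_RGB2HSV);m&=(h[...,0]>20)&(h[...,0]<35)&(h[...,1]>150)&(np.hypot(c[...,0]-.59,c[...,1]+.13)<.1)
q=c[m];q0=q.mean(0);print(len(q),q0,np.linalg.svd(q-q0,full_matrices=False)[2][2])
E
```

```text
time: 22.28
eef_pos: [0.5986, -0.1288, 0.0135]
tcp_rot: [0.959, 0.284, 0.0, 0.0]
contact_force: [-1.2, -1.8, 0.9]
opening: 0.155
finger_force: 38.5
time: 22.7
eef_pos: [0.5973, -0.1283, 0.1633]
tcp_rot: [0.959, 0.284, -0.001, -0.001]
contact_force: [0.9, -0.0, -1.3]
opening: 0.156
finger_force: 41.1
time: 23.12
eef_pos: [0.5985, -0.1288, 0.2039]
tcp_rot: [1.0, 0.017, 0.001, 0.0]
contact_force: [-0.1, -0.2, -1.8]
opening: 0.16
finger_force: 41.2
time: 23.37
eef_pos: [0.5979, -0.1286, 0.2022]
tcp_rot: [1.0, 0.02, -0.001, -0.0]
contact_force: [-0.0, 0.0, -1.0]
opening: 0.156
finger_force: 41.2
shift [ 0.0716 -0.2364  0.0523] turn -0.0 | now [ 0.5979 -0.1286  0.2022] yaw 2.3
yellow disc 0.5872 -0.1283 r 0.0592 z 0.1972 grip (array([ 0.5897, -0.1337]), array([0.048, 0.038]), 22.8) 4076
593 [ 0.59769984 -0.12707524  0.19616722] [ 0.00169292  0.00353349 -0.99999232]
```

```bash
python3 -m inch '[[1,0,-0.04,0,0],[1,0.02,-0.075,0,0],[1,0.035,-0.11,0,0],[1,0.05,-0.145,0,0],[1,0.065,-0.18,0,0]]' >/dev/null; python3 -m inch '[[1,0.018,-0.03,0.015,0],[1,0.035,-0.0505,0.035,0],[1,0.035,-0.0505,0.05,0],[1,0.035,-0.0505,0.05,0],[1,0.035,-0.0505,0.05,0]]'
python3 - <<'E'
from h import *
to_tool(.689,.106,.112,2.3);p=cam('wrist');save(p,'w8')
c=cloud(p);h=cv2.cvtColor(p['pixels'],cv2.COLOR_RGB2HSV);m=(h[...,0]>100)&(h[...,0]<130)&(h[...,1]>130)&(abs(c[...,2]-.0955)<.004)&(c[...,0]>.7)&(c[...,0]<.9)
q=c[m][:,:2];print(len(q));print(cv2.minEnclosingCircle(q.astype(np.float32)), q[:,0].min())
E
```

```text
time: 24.3
eef_pos: [0.688, 0.1051, 0.151]
tcp_rot: [1.0, 0.02, -0.002, 0.0]
contact_force: [0.2, 0.2, -1.2]
opening: 0.162
finger_force: 41.1
shift [ 0.0012 -0.0009  0.039 ] turn -0.1 | now [0.688  0.1051 0.151 ] yaw 2.2
4733
((0.7956845760345459, 0.11110322177410126), 0.07122985273599625) 0.725823578497316
```

View pics/w8.png

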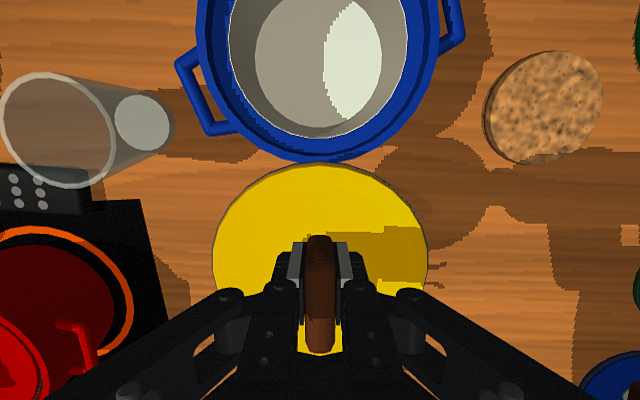

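The lid's front edge (320,165) faces the blue pot's near rim, whose circle fit is r = 71.2 mm with its near wall at x = 0.7245. I'll press down to tip the lid.

```bash
python3 -m inch '[[1,0,-0.001,0.015,0],[1,0,-0.001,0.03,0],[1,0,-0.001,0.038,0],[1,0,-0.001,0.042,0],[1,0,-0.001,0.045,0]]' 25; python3 -m inch '[[1,0,0,0.004,0],[1,0,0,0.008,0],[1,0,0,0.012,0],[1,0,0,0.016,0],[1,0,0,0.02,0]]'; python3 -m inch '[[1,0,0,0.0,0],[1,0,0,0.00,0]]'
python3 - <<'E'
from h import *
to_tool(.691,.1065,.066,2.3);p=cam('scene');save(p,'s1')
import cv2
cv2.imwrite('pics/s1c.png',cv2.resize(cv2.imread('pics/s1.png')[160:320,300:500],(800,640))[:600])
E
```

```text
time: 24.77
eef_pos: [0.6886, 0.106, 0.1086]
tcp_rot: [1.0, 0.019, -0.001, 0.0]
contact_force: [-7.8, -0.9, 13.1]
opening: 0.158
finger_force: 43.2
time: 25.18
eef_pos: [0.6906, 0.1061, 0.1033]
tcp_rot: [1.0, 0.02, -0.0, 0.001]
contact_force: [-34.5, -3.3, 60.1]
opening: 0.162
finger_force: 52.3
time: 25.35
eef_pos: [0.6907, 0.1061, 0.1034]
tcp_rot: [1.0, 0.02, 0.0, 0.001]
contact_force: [-27.9, -2.8, 45.5]
opening: 0.154
finger_force: 50.2
shift [ 0.0004 -0.0004  0.0374] turn -0.0 | now [0.6907 0.1061 0.1034] yaw 2.3
```

View pics/s1c.png

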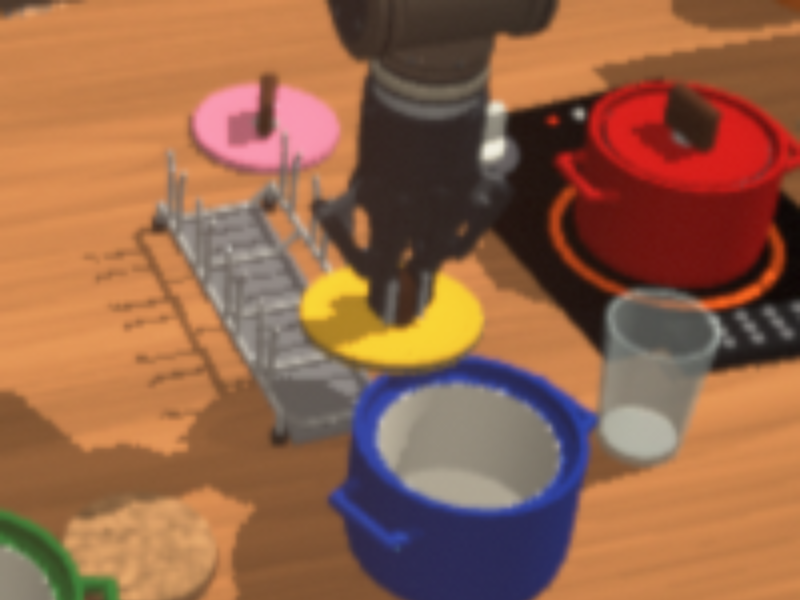

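Pressing reached 60 N without tipping the lid: rim friction works against the turn, and the grip looks too tight. I'll back off and see whether the lower grip force has taken effect.

```bash
python3 -m inch '[[1,-0.002,0,-0.01,0],[1,-0.002,0,-0.03,0],[1,-0.002,0,-0.05,0],[1,-0.002,0,-0.05,0],[1,-0.002,0,-0.05,0]]' 20;  python3 -m inch '[[1,0,0,0.0,0],[1,0,0,0.00,0]]' 20
cat >> h.py <<'E'
def pose_lid(color,name='scene',rad=.13):
    # plane normal and centre of a held lid, in tool frame and world
    s=ctrl.get_state();t=cam(name);c=cloud(t);h=cv2.cvtColor(t['pixels'],cv2.COLOR_RGB2HSV);lo,hi=HUE[color];e=s['eef_pos']
    m=(h[...,0]>=lo)&(h[...,0]<=hi)&(h[...,1]>140)&(t['depth']>0)&(np.linalg.norm(c-e,axis=-1)<rad)&(c[...,2]>.012)
    n,l,st,_=cv2.connectedComponentsWithStats(m.astype(np.uint8));m=l==1+np.argmax(st[1:,4]);q=c[m];q0=np.median(q,0)
    n=np.linalg.svd((q-q0),full_matrices=False)[2][2];k=abs((q-q0)@n)<.004;q=q[k];q0=q.mean(0);n=np.linalg.svd(q-q0,full_matrices=False)[2][2]
    n*=np.sign(n[2]) if abs(n[2])>.5 else -np.sign(n[0])
    M=R.from_quat(s['tcp_rot']).as_matrix();print(name,color,len(q),'n tool',(M.T@n).round(3),'mean-TCP tool',(M.T@(q0-e)).round(4),'plane dist from TCP',round(float(n@(q0-e)),4),'zmin',q[:,2].min().round(3),'zmax',q[:,2].max().round(3))
E
python3 - <<'E'
from h import *
pose_lid('yellow');pose_lid('yellow','wrist');to_tool(.6825,.1065,.109,2.3)
E
```

```text
time: 25.82
eef_pos: [0.6884, 0.1062, 0.1396]
tcp_rot: [1.0, 0.019, 0.002, 0.0]
contact_force: [-0.7, -0.4, -2.3]
opening: 0.158
finger_force: 43.3
time: 25.98
eef_pos: [0.6861, 0.1063, 0.1356]
tcp_rot: [1.0, 0.019, -0.002, -0.0]
contact_force: [0.2, -0.1, -1.3]
opening: 0.154
finger_force: 43.3
scene yellow 335 n tool [-0.122  0.006 -0.993] mean-TCP tool [ 0.0161 -0.0139  0.0038] plane dist from TCP -0.0058 zmin 0.124 zmax 0.138
wrist yellow 18393 n tool [-0.113  0.001 -0.994] mean-TCP tool [ 0.0136 -0.0007  0.0023] plane dist from TCP -0.0038 zmin 0.126 zmax 0.139
shift [-0.0037 -0.0004  0.0268] turn -0.1 | now [0.6863 0.1063 0.1358] yaw 2.2
```

The lid did tilt 6.5°, but the grip stays at 43 N because force doesn't drop once closed. I'll set it down on its old spot, regrip at 20 N, and use a rolling path over the rim with no sliding.

```bash
python3 -m inch '[[1,-0.01,0,-0.04,0],[1,-0.02,0.03,-0.05,0],[1,-0.04,0.07,-0.05,0],[1,-0.05,0.11,-0.05,0],[1,-0.06,0.15,-0.05,0]]' >/dev/null; python3 -m inch '[[1,-0.015,0.04,0.02,0],[1,-0.035,0.08,0.04,0],[1,-0.035,0.085,0.08,0],[1,-0.035,0.085,0.12,0],[1,-0.035,0.085,0.14,0]]' >/dev/null; python3 -m inch '[[1,0,0,0,0],[1,0,0,0,0],[1,0,0,0,0]]'
python3 - <<'E'
from h import *
to_tool(.5985,-.128,.018,2.3)
E
```

```text
time: 27.17
eef_pos: [0.6033, -0.1303, 0.0497]
tcp_rot: [1.0, 0.02, 0.001, 0.001]
contact_force: [0.8, -0.2, -0.1]
opening: 0.154
finger_force: 43.2
shift [-0.0048 -0.0025  0.0317] turn -0.1 | now [ 0.6033 -0.1303  0.0497] yaw 2.2
```

```bash
python3 -m inch '[[1,0,0,0.015,0],[1,0,0,0.032,0],[1,0,0,0.034,0],[0.5,0,0,0.034,0],[0.4,0,0,0.034,0]]' ; python3 -m inch '[[0.4,0,0,0,0],[0.4,0,0,0,0],[0.4,0,0,0.001,0],[0.4,0,0,0.001,0],[0.4,0,0,0.001,0]]' >/dev/null
python3 - <<'E'
from h import *
p=cam('wrist');lid('yellow',p,(.59,-.13));to_tool(.5985,-.128,.0145,2.3)
E
```

```text
time: 27.58
eef_pos: [0.6036, -0.1303, 0.0167]
tcp_rot: [1.0, 0.02, 0.002, 0.001]
contact_force: [-0.0, 0.4, -0.1]
opening: 0.428
finger_force: 0.0
yellow disc 0.5937 -0.1304 r 0.0593 z 0.0086 grip (array([ 0.6046, -0.128 ]), array([0.063, 0.055]), 53.6) 4769
shift [-0.0032 -0.0021 -0.0015] turn -0.1 | now [ 0.6018 -0.13    0.013 ] yaw 2.2
```

```bash
python3 -m inch '[[0.4,0.004,0,-0.0015,0],[0.4,0.004,0,-0.0015,0],[1,0.004,0,-0.0015,0],[1,0.004,0,-0.0015,0],[1,0.004,0,-0.0015,0]]' 20; python3 -m inch '[[1,0,0,0,0],[1,0,0,0,0],[1,0,0,-0.03,0],[1,0,0,-0.07,-5],[1,0,0,-0.11,-12]]' 20; python3 -m inch '[[1,0,0,-0.04,-7],[1,0,0,-0.05,-14],[1,0,0,-0.05,-21],[1,0,0,-0.05,-23.7],[1,0,0,-0.05,-23.7]]';python3 -m inch '[[1,0,0,0,0],[1,0,0,0,0]]'
python3 - <<'E'
from h import *
pose_lid('yellow');pose_lid('yellow','wrist')
p=cam('wrist');lid('yellow',p,None,.16)
import math
rho=.1132;to_tool(.7957-.788*rho,.1111-.6157*rho,.145,38)
E
```

```text
time: 28.47
eef_pos: [0.6059, -0.1299, 0.0145]
tcp_rot: [1.0, 0.019, -0.0, -0.0]
contact_force: [-0.1, 0.6, 0.7]
opening: 0.18
finger_force: 1.2
time: 28.88
eef_pos: [0.604, -0.1292, 0.1232]
tcp_rot: [0.992, 0.126, -0.003, -0.001]
contact_force: [-0.4, -0.4, -1.3]
opening: 0.162
finger_force: 23.1
time: 29.3
eef_pos: [0.6055, -0.1297, 0.1744]
tcp_rot: [0.946, 0.325, -0.0, -0.0]
contact_force: [0.4, 0.0, -2.4]
opening: 0.161
finger_force: 23.1
time: 29.47
eef_pos: [0.6054, -0.1297, 0.1736]
tcp_rot: [0.946, 0.324, -0.001, -0.001]
contact_force: [0.5, 0.2, -2.0]
opening: 0.156
finger_force: 23.1
scene yellow 372 n tool [-0.015 -0.    -1.   ] mean-TCP tool [ 0.0171 -0.0011  0.0076] plane dist from TCP -0.0079 zmin 0.162 zmax 0.17
wrist yellow 17666 n tool [-0.004 -0.001 -1.   ] mean-TCP tool [ 0.0135 -0.0021  0.0061] plane dist from TCP -0.0062 zmin 0.164 zmax 0.17
yellow disc 0.5964 -0.1355 r 0.0594 z 0.1678 grip (array([ 0.5956, -0.1296]), array([0.048, 0.038]), 16.9) 4128
shift [ 0.1847 -0.0732  0.029 ] turn -0.1 | now [ 0.6057 -0.1298  0.174 ] yaw 37.9
```

```bash
python3 -m inch '[[1,0.037,-0.0145,0,0],[1,0.074,-0.029,0,0],[1,0.111,-0.044,0,0],[1,0.148,-0.0585,0,0],[1,0.183,-0.073,0.02,0]]' 20 >/dev/null; python3 -m inch '[[1,0,0,0.009,0],[1,0,0,0.009,0],[1,0,0,0.009,0]]'
python3 - <<'E'
from h import *
rho=.1132;to_tool(.7957-.788*rho,.1111-.6157*rho,.110,38)
p=cam('wrist')
c=cloud(p);h=cv2.cvtColor(p['pixels'],cv2.COLOR_RGB2HSV);m=(h[...,0]>100)&(h[...,0]<130)&(h[...,1]>130)&(abs(c[...,2]-.0955)<.004)&(np.hypot(c[...,0]-.796,c[...,1]-.111)<.085)
r=np.hypot(c[m][:,0]-.7957,c[m][:,1]-.1111);print(m.sum(),np.percentile(r,[50,98]))
E
```

```text
time: 30.28
eef_pos: [0.704, 0.0393, 0.1444]
tcp_rot: [0.946, 0.325, -0.002, -0.0]
contact_force: [0.5, 0.4, -1.9]
opening: 0.156
finger_force: 23.1
shift [ 0.0034 -0.      0.0344] turn -0.1 | now [0.704  0.0393 0.1444] yaw 37.9
4723 [0.06741675 0.0706171 ]
```

```bash
python3 -m inch '[[1,0.003,0,0.015,0],[1,0.003,0,0.025,0],[1,0.003,0,0.033,0],[1,0.003,0,0.035,0],[1,0.003,0,0.035,0]]' 20; python3 -m inch '[[1,-0.0025,0,0.004,0],[1,-0.005,0,0.008,0],[1,-0.0072,0,0.012,0],[1,-0.009,0,0.0165,0],[1,-0.009,0,0.0165,0]]'
python3 - <<'E'
from h import *
pose_lid('yellow','wrist')
rho=.1132;to_tool(.7957-.788*rho,.1111-.6157*rho,.110,38)
E
```

```text
time: 30.75
eef_pos: [0.7067, 0.0405, 0.1102]
tcp_rot: [0.946, 0.324, -0.001, -0.0]
contact_force: [0.1, 0.2, -1.6]
opening: 0.156
finger_force: 23.2
time: 31.17
eef_pos: [0.7043, 0.0374, 0.1034]
tcp_rot: [0.946, 0.325, 0.006, 0.0]
contact_force: [-3.3, 4.9, 19.2]
opening: 0.161
finger_force: 27.1
wrist yellow 18831 n tool [-0.126  0.009 -0.992] mean-TCP tool [ 0.0154 -0.002   0.0038] plane dist from TCP -0.0058 zmin 0.092 zmax 0.106
shift [ 0.0043 -0.0018 -0.0065] turn -0.1 | now [0.7043 0.0374 0.1034] yaw 37.9
```

```bash
python3 -m inch '[[1,-0.001,0,0.004,0],[1,-0.0018,0,0.009,0],[1,-0.0023,0,0.014,0],[1,-0.0024,0,0.018,0],[1,-0.002,0,0.023,0]]' 20; python3 -m inch '[[1,0,0,0,0],[1,0,0,0,0],[1,0,0,0,0]]'
python3 - <<'E'
from h import *
pose_lid('yellow','wrist')
rho=.1132;to_tool(.7957-.788*rho,.1111-.6157*rho,.110,38)
E
```

```text
time: 31.63
eef_pos: [0.7057, 0.0377, 0.0974]
tcp_rot: [0.946, 0.325, 0.007, -0.001]
contact_force: [-31.8, 8.9, 67.0]
opening: 0.159
finger_force: 58.1
time: 31.88
eef_pos: [0.7057, 0.0377, 0.0974]
tcp_rot: [0.946, 0.325, 0.008, -0.0]
contact_force: [-28.1, 7.9, 69.6]
opening: 0.16
finger_force: 57.9
wrist yellow 18592 n tool [-0.131  0.019 -0.991] mean-TCP tool [ 0.0162 -0.0027 -0.0019] plane dist from TCP -0.0003 zmin 0.091 zmax 0.107
shift [ 0.0031 -0.0023 -0.0126] turn -0.0 | now [0.7057 0.0378 0.0974] yaw 38.0
```

The lid slid 6 mm up the pads until the fingertips met its disc, and that's what blocks the tipping. I need a higher grasp with more clearance over the disc. I'll set it down again and regrip near the top of the grip.

```bash
python3 -m inch '[[1,-0.01,0,-0.03,0],[1,-0.02,0,-0.07,0],[1,-0.05,0.02,-0.09,0],[1,-0.085,0.035,-0.09,0],[1,-0.12,0.05,-0.09,0]]' >/dev/null; python3 -m inch '[[1,-0.035,0.015,0,0],[1,-0.06,0.03,0.04,0],[1,-0.06,0.03,0.08,0],[1,-0.06,0.03,0.1,0],[1,-0.06,0.03,0.1,0]]' >/dev/null; python3 -m inch '[[1,0,0,0,0],[1,0,0,0,0],[1,0,0,0,0]]'
python3 - <<'E'
from h import *
to_tool(.6055,-.1298,.014,38)
E
```

```text
time: 33.02
eef_pos: [0.6079, -0.1397, 0.0647]
tcp_rot: [0.946, 0.325, 0.002, 0.002]
contact_force: [1.0, 0.0, -2.0]
opening: 0.162
finger_force: 31.4
shift [ 0.0041 -0.0096  0.0506] turn -0.0 | now [ 0.6079 -0.1397  0.0647] yaw 38.0
```

```bash
python3 -m inch '[[1,0,0,0.02,0],[1,0,0,0.04,0],[1,0,0,0.05,0],[0.4,0,0,0.05,0],[0.4,0,0,0.05,0]]' ; python3 -m inch '[[0.4,0,0,0,0],[0.4,0,0,0,0],[0.4,0,0,-0.03,0],[0.4,0,0,-0.06,0],[0.4,0,0,-0.06,0]]' >/dev/null;python3 -m inch '[[0.4,0,0,0,0],[0.4,0,0,0,0]]'
python3 - <<'E'
from h import *
p=cam('wrist');lid('yellow',p,(.6,-.13),rad=.1)
to_tool(.6055,-.1298,.024,38)
E
```

```text
time: 33.43
eef_pos: [0.6067, -0.1395, 0.0131]
tcp_rot: [0.946, 0.325, 0.001, 0.001]
contact_force: [0.9, 0.1, 0.5]
opening: 0.434
finger_force: 0.0
time: 34.02
eef_pos: [0.6058, -0.1394, 0.0722]
tcp_rot: [0.946, 0.325, 0.0, 0.0]
contact_force: [-0.4, -0.4, -1.0]
opening: 0.6
finger_force: 0.0
yellow disc 0.5994 -0.1447 r 0.0594 z 0.0085 grip (array([ 0.5998, -0.1446]), array([0.047, 0.014]), 37.7) 1530
shift [ 0.0061 -0.0071  0.0471] turn -0.1 | now [ 0.6051 -0.1392  0.0711] yaw 37.9
```

```bash
python3 -m inch '[[0.4,0.006,0.001,0.02,0],[0.4,0.006,0.001,0.047,0],[0.4,0.006,0.001,0.047,0],[0.4,0.006,0.001,0.047,0],[1,0.006,0.001,0.047,0]]' 20 >/dev/null; python3 -m inch '[[1,0,0,0,0],[1,0,0,0,0],[1,0,0,0,0],[1,0,0,-0.03,0],[1,0,0,-0.07,0]]'; python3 -m inch '[[1,0,0,-0.04,0],[1,0.02,-0.01,-0.06,0],[1,0.06,-0.025,-0.06,0],[1,0.1,-0.04,-0.06,0],[1,0.135,-0.06,-0.06,0]]'; python3 -m inch '[[1,0.03,-0.013,0,0],[1,0.05,-0.021,0.01,0],[1,0.05,-0.021,0.02,0],[1,0.05,-0.021,0.02,0],[1,0.05,-0.021,0.02,0]]'
python3 - <<'E'
from h import *
pose_lid('yellow','wrist')
rho=.1132;to_tool(.7957-.788*rho,.1111-.6157*rho,.1195,38)
E
```

```text
time: 34.9
eef_pos: [0.6074, -0.1351, 0.0906]
tcp_rot: [0.946, 0.325, -0.004, -0.004]
contact_force: [0.7, -1.5, -1.6]
opening: 0.162
finger_force: 21.7
time: 35.32
eef_pos: [0.6819, -0.0064, 0.1563]
tcp_rot: [0.946, 0.324, 0.001, 0.001]
contact_force: [0.4, -0.6, -0.5]
opening: 0.157
finger_force: 21.8
time: 35.73
eef_pos: [0.7057, 0.0401, 0.133]
tcp_rot: [0.946, 0.325, -0.002, -0.0]
contact_force: [-0.0, -0.4, -1.9]
opening: 0.157
finger_force: 21.7
wrist yellow 16020 n tool [-0.003  0.    -1.   ] mean-TCP tool [ 0.0084 -0.0019  0.0179] plane dist from TCP -0.0179 zmin 0.112 zmax 0.118
shift [ 0.0014 -0.0013  0.0146] turn -0.1 | now [0.7062 0.0395 0.1341] yaw 37.9
```

```bash
python3 -m inch '[[1,0.001,-0.001,0.008,0],[1,0.001,-0.001,0.0125,0],[1,-0.002,-0.001,0.0165,0],[1,-0.0045,-0.001,0.0205,0],[1,-0.0065,-0.001,0.0245,0]]' 20; python3 -m inch '[[1,-0.002,0,0.004,0],[1,-0.0035,0,0.008,0],[1,-0.0035,0,0.008,0]]'
python3 - <<'E'
from h import *
pose_lid('yellow','wrist')
rho=.1132;to_tool(.7957-.788*rho,.1111-.6157*rho,.1215,38)
E
```

```text
time: 36.2
eef_pos: [0.7042, 0.0371, 0.1152]
tcp_rot: [0.946, 0.324, 0.004, 0.001]
contact_force: [-1.0, 2.8, 20.9]
opening: 0.159
finger_force: 26.4
time: 36.45
eef_pos: [0.7046, 0.0361, 0.1143]
tcp_rot: [0.946, 0.324, 0.008, 0.001]
contact_force: [-3.1, 5.0, 26.3]
opening: 0.162
finger_force: 34.1
wrist yellow 17016 n tool [-0.131  0.043 -0.991] mean-TCP tool [ 0.0113 -0.0038  0.0157] plane dist from TCP -0.0172 zmin 0.089 zmax 0.106
shift [ 0.0048 -0.003  -0.0071] turn -0.1 | now [0.7047 0.0361 0.1144] yaw 37.9
```

```bash
python3 -m inch '[[1,-0.001,0,0.004,0],[1,-0.002,0,0.008,0],[1,-0.003,0,0.012,0],[1,-0.004,0,0.012,0],[1,-0.004,0,0.012,0]]' 20
python3 - <<'E'
from h import *
pose_lid('yellow','wrist')
rho=.1132;to_tool(.7957-.788*rho,.1111-.6157*rho,.1215,38)
E
```

```text
time: 36.92
eef_pos: [0.7057, 0.034, 0.1127]
tcp_rot: [0.946, 0.324, 0.013, 0.003]
contact_force: [-10.0, 5.3, 51.5]
opening: 0.157
finger_force: 61.5
wrist yellow 16935 n tool [-0.14   0.108 -0.984] mean-TCP tool [ 0.0119 -0.0066  0.0147] plane dist from TCP -0.0168 zmin 0.084 zmax 0.107
shift [ 0.0053 -0.0052 -0.0088] turn -0.1 | now [0.7057 0.034  0.1127] yaw 37.9
```

This isn't geometry after all: the pad force rises with upward load (21→61 N), so pushing from below locks the grip. A downward pull should unload it. I can hook the lid's edge under the blue pot's right lug and raise the gripper, so the lug tips the lid. First I set it down and measure the lug.

```bash
python3 -m inch '[[1,-0.01,0,-0.03,0],[1,-0.02,0,-0.07,0],[1,-0.05,0.02,-0.08,0],[1,-0.085,0.035,-0.08,0],[1,-0.12,0.05,-0.08,0]]' >/dev/null; python3 -m inch '[[1,-0.035,0.015,0,0],[1,-0.06,0.03,0.04,0],[1,-0.06,0.03,0.08,0],[1,-0.06,0.03,0.1,0],[1,-0.06,0.03,0.1,0]]' >/dev/null; python3 -m inch '[[1,0,0,0,0],[1,0,0,0,0],[1,0,0,0,0]]'
python3 - <<'E'
from h import *
to_tool(.6055,-.1298,.025,38);pose_lid('yellow','wrist')
t=cam('scene');c=cloud(t);h=cv2.cvtColor(t['pixels'],cv2.COLOR_RGB2HSV)
w=cam('top');cw=cloud(w);hw=cv2.cvtColor(w['pixels'],cv2.COLOR_RGB2HSV)
for cc,hh in((c,h),(cw,hw)):
    d=np.hypot(cc[...,0]-.7957,cc[...,1]-.1111)
    m=(hh[...,0]>100)&(hh[...,0]<130)&(hh[...,1]>110)&(d>.076)&(d<.1)&(cc[...,1]<.111)&(cc[...,2]>.03)
    q=cc[m];print(len(q));a=np.degrees(np.arctan2(q[:,1]-.1111,q[:,0]-.7957))
    if len(q): print('ang',np.percentile(a,[2,50,98]).round(0),'rad',np.percentile(d[m],[50,95]),'z',np.percentile(q[:,2],[2,25,50,75,98]).round(3))
E
```

```text
time: 38.05
eef_pos: [0.6046, -0.1416, 0.0732]
tcp_rot: [0.946, 0.325, 0.002, 0.002]
contact_force: [0.3, 0.1, -2.5]
opening: 0.156
finger_force: 22.5
shift [ 0.0078 -0.009   0.0482] turn -0.0 | now [ 0.6046 -0.1416  0.0732] yaw 38.0
wrist yellow 17128 n tool [-0.137  0.002 -0.991] mean-TCP tool [ 0.0117 -0.0022  0.0157] plane dist from TCP -0.0172 zmin 0.049 zmax 0.065
120
ang [-85. -62. -24.] rad [0.09020267 0.09619043] z [0.066 0.073 0.075 0.076 0.078]
20
ang [-82. -64. -50.] rad [0.0904991  0.09271025] z [0.073 0.075 0.077 0.079 0.081]
```

```bash
python3 -m inch '[[1,0,0,0.02,0],[1,0,0,0.04,0],[1,0,0,0.046,0],[0.4,0,0,0.046,0],[0.4,0,0,0.046,0]]' ; python3 -m inch '[[0.4,0,0,0,0],[0.4,0,0,0,0],[0.4,0,0,-0.03,0],[0.4,-0.01,0,-0.05,0],[0.4,-0.02,0,-0.05,0]]' >/dev/null;python3 -m inch '[[0.4,0,0,0,0],[0.4,0,0,0,0]]' >/dev/null
python3 - <<'E'
from h import *
p=cam('wrist');lid('yellow',p,(.6,-.13),rad=.1)
to_tool(.59,-.155,.02,38)
c=cloud(p)
E
```

```text
time: 38.62
eef_pos: [0.6034, -0.1413, 0.0255]
tcp_rot: [0.946, 0.325, 0.001, 0.001]
contact_force: [0.8, 0.4, -0.5]
opening: 0.43
finger_force: 0.0
yellow disc 0.5912 -0.1486 r 0.0597 z 0.0085 grip (array([ 0.592 , -0.1479]), array([0.046, 0.014]), 38.4) 1600
shift [0.0022 0.0041 0.0531] turn -0.1 | now [ 0.5859 -0.1531  0.0731] yaw 37.9
```

```bash
python3 -m inch '[[0.4,-0.0056,0,0.02,0],[0.4,-0.0056,0,0.053,0],[0.4,-0.0056,0,0.053,0],[0.4,-0.0056,0,0.053,0],[1,-0.0056,0,0.053,0]]' 20 >/dev/null; python3 -m inch '[[1,0,0,0,0],[1,0,0,0,0],[1,0,0,0,0],[1,0,0,-0.03,0],[1,0,0,-0.07,0]]' 20; python3 -m inch '[[1,0,0,-0.04,-7],[1,0,0,-0.07,-14],[1,0,0,-0.08,-21],[1,0,0,-0.08,-28],[1,0,0,-0.08,-35]]' >/dev/null; python3 -m inch '[[1,0,0,0,-7],[1,0,0,0,-14],[1,0,0,0,-21],[1,0,0,0,-28],[1,0,0,0,-35]]' >/dev/null;  python3 -m inch '[[1,0,0,0,-6],[1,0,0,0,-6],[1,0,0,0,-6]]'
python3 - <<'E'
from h import *
a=np.radians(-66)
for r in(.19,.152):to_tool(.7957+r*np.cos(a),.1111+r*np.sin(a),.062,114)
pose_lid('yellow','wrist')
t=cam('top');c=cloud(t);m=(c[...,2]>.05)&(c[...,2]<.11)&(c[...,1]<-.09)&(c[...,1]>-.35)&(c[...,0]>.72)&(c[...,0]<1);q=c[m];print('green pot',q.min(0),q.max(0))
m=(c[...,2]>.012)&(c[...,2]<.025)&(c[...,1]<.03)&(c[...,1]>-.12)&(c[...,0]>.7)&(c[...,0]<.9);print('coasters',np.median(c[m],0))
E
```

```text
time: 40.08
eef_pos: [0.5787, -0.1553, 0.0875]
tcp_rot: [0.946, 0.325, -0.004, -0.004]
contact_force: [0.9, -0.1, -1.5]
opening: 0.159
finger_force: 22.1
time: 41.17
eef_pos: [0.5821, -0.1567, 0.1712]
tcp_rot: [0.546, 0.838, 0.0, -0.0]
contact_force: [-0.5, -0.2, -2.1]
opening: 0.159
finger_force: 22.1
shift [-0.0309  0.3042  0.1092] turn -0.2 | now [ 0.5821 -0.1567  0.1712] yaw 113.8
shift [0.0071 0.304  0.1092] turn -0.2 | now [ 0.5821 -0.1567  0.1712] yaw 113.8
wrist yellow 24735 n tool [ 0.002  0.001 -1.   ] mean-TCP tool [ 0.0281 -0.0009  0.0146] plane dist from TCP -0.0145 zmin 0.153 zmax 0.159
green pot [ 0.77575013 -0.31123279  0.05017479] [ 0.91995907 -0.12352121  0.10691865]
coasters [ 0.76525937 -0.08262567  0.01863445]
```

```bash
python3 -m inch '[[1,0,0.04,0,0],[1,0,0.08,0,0],[1,0,0.12,0,0],[1,0,0.16,0,0],[1,-0.012,0.2,0,0]]' 20 >/dev/null; python3 -m inch '[[1,0,0.04,0,0],[1,-0.006,0.08,0,0],[1,-0.012,0.104,0,-0.2],[1,-0.012,0.104,0,-0.2],[1,-0.012,0.104,0,-0.2]]' >/dev/null; python3 -m inch '[[1,0,0,0.03,0],[1,0,0,0.05,0],[1,0,0,0.05,0],[1,0,0,0.05,0]]'
python3 - <<'E'
from h import *
a=np.radians(-66)
for r in(.183,.152):to_tool(.7957+r*np.cos(a),.1111+r*np.sin(a),.0645,114)
w=cam('wrist');cc=cloud(w);hh=cv2.cvtColor(w['pixels'],cv2.COLOR_RGB2HSV)
r=np.hypot(cc[...,0]-.7957,cc[...,1]-.1111)
m=(hh[...,0]>100)&(hh[...,0]<130)&(hh[...,1]>110)&(r>.075)&(r<.1)&(cc[...,2]>.03)&(cc[...,1]<.11)
q=cc[m];th=np.degrees(np.arctan2(q[:,1]-.1111,q[:,0]-.7957));print(len(q),np.percentile(th,[2,50,98]),np.percentile(r[m],[50,98]),np.percentile(q[:,2],[2,10,50,98]).round(4))
save(w,'w9')
E
```

```text
time: 42.43
eef_pos: [0.8677, -0.0559, 0.1187]
tcp_rot: [0.544, 0.839, -0.001, -0.002]
contact_force: [-0.6, 0.1, -1.8]
opening: 0.161
finger_force: 22.0
shift [-0.0013  0.0024  0.0542] turn 0.0 | now [ 0.8677 -0.0559  0.1187] yaw 114.0
shift [0.0297 0.0025 0.0543] turn 0.0 | now [ 0.8677 -0.0559  0.1187] yaw 114.0
2543 [-88.7663782  -68.04780366 -47.37655035] [0.08716348 0.09427284] [0.0736 0.075  0.0769 0.079 ]
```

View pics/w9.png

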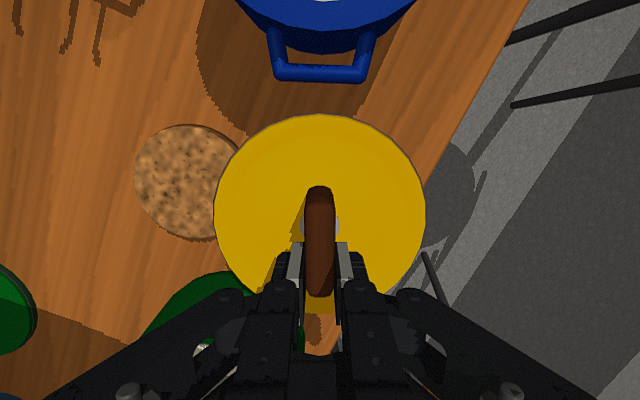

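The lug loop's outer bar is at (322,72), straight ahead of the lid's front edge (320,115), with the bar's top at 78 mm. I'll go down, slide the edge under it and lift.

```bash
python3 -m inch '[[1,0,0.001,0.03,0],[1,0,0.002,0.054,0],[1,0,0.002,0.054,0],[1,0.01,0.002,0.054,0],[1,0.02,0.002,0.054,0]]' 20; python3 -m inch '[[1,0.01,0,0,0],[1,0.01,0,0,0],[1,0.01,0,0,0],[1,0.01,0,0,0]]'
python3 - <<'E'
from h import *
a=np.radians(-66)
for r in(.152,):to_tool(.7957+r*np.cos(a),.1111+r*np.sin(a),.0645,114)
E
```

```text
time: 42.9
eef_pos: [0.8644, -0.0367, 0.0703]
tcp_rot: [0.544, 0.839, 0.001, 0.002]
contact_force: [-0.2, 0.3, -0.8]
opening: 0.159
finger_force: 22.1
time: 43.23
eef_pos: [0.86, -0.027, 0.0689]
tcp_rot: [0.543, 0.839, 0.0, 0.001]
contact_force: [0.2, 0.4, -2.7]
opening: 0.154
finger_force: 22.1
shift [ 0.0003 -0.0026  0.0044] turn 0.2 | now [ 0.86   -0.027   0.0689] yaw 114.2
```

```bash
python3 -m inch '[[1,0,-0.002,-0.006,0],[1,0,-0.002,-0.012,0],[1,0.001,-0.002,-0.017,0],[1,0.003,-0.002,-0.021,0],[1,0.006,-0.002,-0.025,0]]' 20; python3 -m inch '[[1,0.003,0,-0.0035,0],[1,0.0075,0,-0.008,0],[1,0.0075,0,-0.008,0]]'
python3 - <<'E'
from h import *
pose_lid('yellow','wrist');to_tool(.86,-.027,.0689,114)
E
```

```text
time: 43.65
eef_pos: [0.8551, -0.0237, 0.0919]
tcp_rot: [0.544, 0.839, -0.001, 0.0]
contact_force: [0.4, -2.5, -4.2]
opening: 0.158
finger_force: 21.4
time: 43.9
eef_pos: [0.8519, -0.0153, 0.1013]
tcp_rot: [0.543, 0.839, -0.0, 0.0]
contact_force: [-0.3, -2.0, -2.7]
opening: 0.158
finger_force: 21.2
wrist yellow 18262 n tool [ 0.316  0.004 -0.949] mean-TCP tool [ 0.0131 -0.001   0.0218] plane dist from TCP -0.0166 zmin 0.065 zmax 0.094
shift [-0.014   0.0025  0.0321] turn 0.1 | now [ 0.852  -0.0153  0.101 ] yaw 114.1
```

It tipped 18° with only about 3 N. I'll carry on along the arc.

```bash
python3 -m inch '[[1,0.0055,0,-0.005,0],[1,0.0108,0,-0.0095,0],[1,0.016,0,-0.0125,0],[1,0.0215,0,-0.0155,0],[1,0.0267,0,-0.0176,0]]' 20; python3 -m inch '[[1,0.006,0,-0.0015,0],[1,0.0115,0,-0.003,0],[1,0.017,0,-0.004,0],[1,0.017,0,-0.004,0]]'
python3 - <<'E'
from h import *
pose_lid('yellow','wrist');pose_lid('yellow','scene');to_tool(.86,-.027,.0689,114)
E
```

```text
time: 44.37
eef_pos: [0.8406, 0.0092, 0.1176]
tcp_rot: [0.544, 0.839, -0.0, -0.0]
contact_force: [0.4, -1.3, -6.6]
opening: 0.158
finger_force: 19.8
time: 44.7
eef_pos: [0.8337, 0.0253, 0.1219]
tcp_rot: [0.543, 0.839, -0.0, -0.0]
contact_force: [0.9, -2.0, -5.2]
opening: 0.157
finger_force: 19.8
wrist yellow 3311 n tool [ 0.836 -0.007 -0.548] mean-TCP tool [-0.0138  0.0355  0.0302] plane dist from TCP -0.0283 zmin 0.065 zmax 0.114Traceback (most recent call last):
  File "<stdin>", line 2, in <module>
  File "h.py", line 55, in pose_lid
    n,l,st,_=cv2.connectedComponentsWithStats(m.astype(np.uint8));m=l==1+np.argmax(st[1:,4]);q=c[m];q0=np.median(q,0)
                                                                         ~~~~~~~~~^^^^^^^^^^
    return _wrapfunc(a, 'argmax', axis=axis, out=out, **kwds)
    return bound(*args, **kwds)
ValueError: attempt to get argmax of an empty sequence
```

```bash
python3 -m inch '[[1,0.007,0,-0.0005,0],[1,0.014,0,0,0],[1,0.021,0,0,0],[1,0.028,0,0.001,0],[1,0.033,0,0.002,0]]' 20; python3 -m inch '[[1,0,0,0,0],[1,0,0,0,0],[1,0,0,0,0]]'
python3 - <<'E'
from h import *
for n in('wrist','top','scene'):
  try:pose_lid('yellow',n)
  except Exception as e: print(n,'none')
to_tool(.86,-.027,.0689,114)
E
```

```text
time: 45.22
eef_pos: [0.8208, 0.0547, 0.1201]
tcp_rot: [0.544, 0.839, 0.0, 0.001]
contact_force: [3.1, -4.6, -2.3]
opening: 0.154
finger_force: 19.6
time: 45.47
eef_pos: [0.8207, 0.0548, 0.1205]
tcp_rot: [0.544, 0.839, 0.001, -0.0]
contact_force: [0.6, -1.4, -2.0]
opening: 0.158
finger_force: 19.6
wrist yellow 495 n tool [ 0.981  0.09  -0.173] mean-TCP tool [-0.0329 -0.0429  0.0326] plane dist from TCP -0.0418 zmin 0.07 zmax 0.102
top yellow 61 n tool [ 0.99   0.038 -0.138] mean-TCP tool [-0.0414 -0.0318 -0.0241] plane dist from TCP -0.0389 zmin 0.087 zmax 0.179
scene none
shift [-0.0906  0.0024  0.0515] turn 0.1 | now [0.8208 0.0547 0.1205] yaw 114.1
```

```bash
python3 -m inch '[[1,0.004,0,0.0,0],[1,0.008,0,0.0005,0],[1,0.011,0,0.001,0],[1,0.011,0,0.001,0],[1,0.011,0,0.001,0]]' 20
python3 - <<'E'
from h import *
for n in('wrist','top'):
  try:pose_lid('yellow',n)
  except Exception as e: print(n,'none')
E
```

```text
time: 46.03
eef_pos: [0.8164, 0.0641, 0.1192]
tcp_rot: [0.544, 0.839, 0.0, 0.0]
contact_force: [1.8, -3.3, -1.4]
opening: 0.151
finger_force: 19.5
wrist yellow 186 n tool [ 0.204 -0.951  0.232] mean-TCP tool [-0.0396  0.0076 -0.016 ] plane dist from TCP -0.019 zmin 0.121 zmax 0.195
top none
```

```bash
python3 -m inch '[[1,-0.004,0,0,0],[1,-0.006,0,-0.02,0],[1,-0.006,0,-0.06,0],[1,-0.006,0,-0.09,0],[1,-0.006,0,-0.1,0]]' 20 >/dev/null; python3 -m inch '[[1,0.015,-0.024,0,-7],[1,0.03,-0.048,0,-14],[1,0.045,-0.072,0,-21],[1,0.06,-0.096,0,-28],[1,0.076,-0.118,0,-35]]'>/dev/null; python3 -m inch '[[1,0,0,0,-7],[1,0,0,0,-14],[1,0,0,0,-21],[1,0,0,0,-28],[1,0,0,0,-33.2]]' >/dev/null;  python3 -m inch '[[1,0,0,0,0],[1,0,0,0,0],[1,0,0,0,0]]'
python3 - <<'E'
from h import *
for n in('scene','top'):
  try:pose_lid('yellow',n)
  except Exception as e: print(n,'none')
to_tool(.66,.079,.15,182.3)
E
```

```text
time: 47.63
eef_pos: [0.6794, 0.0803, 0.2178]
tcp_rot: [-0.019, 1.0, 0.0, -0.001]
contact_force: [-0.1, 0.1, -2.0]
opening: 0.157
finger_force: 19.7
scene none
top yellow 13 n tool [0.997 0.079 0.018] mean-TCP tool [-0.0418 -0.049  -0.0115] plane dist from TCP -0.0458 zmin 0.209 zmax 0.251
shift [ 0.0196 -0.0003  0.0683] turn -0.1 | now [0.6797 0.0801 0.2183] yaw -177.8
```

```bash
python3 - <<'E'
from h import *
t=cam('scene');c=cloud(t);h=cv2.cvtColor(t['pixels'],cv2.COLOR_RGB2HSV)
m=(abs(c[...,1]-.08)<.065)&(c[...,2]>.12)&(c[...,2]<.28)&(c[...,0]>.70)&(c[...,0]<.75)
q=c[m];print(m.sum(),np.percentile(h[m],[5,50,95],axis=0) if m.sum() else '',q.min(0),q.max(0))
q0=np.median(q,0);
for _ in range(3):
    n=np.linalg.svd(q-q.mean(0),full_matrices=False)[2][2];q=q[abs((q-q.mean(0))@n)<.004]
n*=np.sign(n[0]);s=ctrl.get_state();M=R.from_quat(s['tcp_rot']).as_matrix()
print(len(q),'n world',n.round(3),'tool',(M.T@-n).round(3),'ctr',q.mean(0).round(4),'ctr tool',(M.T@(q.mean(0)-s['eef_pos'])).round(4),q.min(0).round(3),q.max(0).round(3))
E
```

```text
1506 [[ 18.   165.   145.25]
 [ 20.   199.   149.  ]
 [ 21.   203.   169.  ]] [0.71898429 0.01881568 0.15846801] [0.73529833 0.13989118 0.27977676]
1442 n world [ 1.     0.008 -0.006] tool [ 0.999  0.031 -0.005] ctr [0.7292 0.0794 0.221 ] ctr tool [-0.0494 -0.0026 -0.0026] [0.725 0.019 0.158] [0.733 0.14  0.28 ]
```

The lid hangs upright, within 0.4° of vertical, with its disc mid-plane 45.7 mm ahead of the TCP. I'm moving it over bay 1.

```bash
python3 -m inch '[[1,0.03,0.001,0,0],[1,0.06,0.002,0.02,0],[1,0.0787,0.0028,0.04,0],[1,0.0787,0.0028,0.048,0],[1,0.0787,0.0028,0.048,0]]' 20; python3 -m inch '[[1,0,0,0,0],[1,0,0,0,0],[1,0,0,0,0]]'
cat >> h.py <<'E'
def upright(near_x,y=.078,zr=(.10,.28)):
    s=ctrl.get_state();M=R.from_quat(s['tcp_rot']).as_matrix()
    for nm in('scene',):
        t=cam(nm);c=cloud(t);m=(abs(c[...,1]-y)<.058)&(c[...,2]>zr[0])&(c[...,2]<zr[1])&(abs(c[...,0]-near_x)<.025);q=c[m]
        for _ in range(4):
            n=np.linalg.svd(q-q.mean(0),full_matrices=False)[2][2];q=q[abs((q-q.mean(0))@n)<.004]
        n*=np.sign(n[0]);print(nm,len(q),'n world',n.round(3),'underside ctr',q.mean(0).round(4),'TCP',np.array(s['eef_pos']).round(4),'min',q.min(0).round(3),'max',q.max(0).round(3))
        v,u=np.where(m);
    return
E
python3 - <<'E'
from h import *
upright(.65);to_tool(.6009,.0797,.09,182.3)
E
```

```text
time: 48.2
eef_pos: [0.5986, 0.0797, 0.1677]
tcp_rot: [-0.02, 1.0, 0.0, -0.003]
contact_force: [0.5, 0.7, -2.9]
opening: 0.159
finger_force: 19.7
time: 48.45
eef_pos: [0.6031, 0.0794, 0.1727]
tcp_rot: [-0.02, 1.0, -0.0, 0.002]
contact_force: [0.3, 0.1, -2.4]
opening: 0.157
finger_force: 19.7
scene 1218 n world [ 1.     0.013 -0.002] underside ctr [0.6527 0.0785 0.1753] TCP [0.6031 0.0794 0.1727] min [0.648 0.02  0.111] max [0.657 0.136 0.235]
shift [0.0022 0.0004 0.0825] turn 0.0 | now [0.6029 0.0794 0.1725] yaw -177.7
```

```bash
python3 -m inch '[[1,0.002,0,0,0],[1,0.002,0,0.01,0],[1,0.002,0,0.02,0],[1,0.002,0,0.03,0],[1,0.002,0,0.035,0]]' 20; python3 -m inch '[[1,0,0,0.01,0],[1,0,0,0.02,0],[1,0,0,0.03,0],[1,0,0,0.04,0],[1,0,0,0.045,0]]'
python3 - <<'E'
from h import *
upright(.65,zr=(.095,.2));to_tool(.6009,.0797,.068,182.3)
E
```

```text
time: 48.92
eef_pos: [0.5977, 0.0794, 0.1328]
tcp_rot: [-0.02, 1.0, 0.0, -0.002]
contact_force: [-0.7, -0.5, -1.8]
opening: 0.157
finger_force: 19.7
time: 49.33
eef_pos: [0.5991, 0.0794, 0.0891]
tcp_rot: [-0.02, 1.0, -0.0, -0.0]
contact_force: [1.5, -0.0, -0.3]
opening: 0.157
finger_force: 19.8
scene 521 n world [1.    0.021 0.021] underside ctr [0.6484 0.0779 0.1197] TCP [0.5991 0.0794 0.0891] min [0.644 0.021 0.095] max [0.654 0.135 0.152]
shift [-0.002   0.0004  0.0207] turn 0.0 | now [0.5989 0.0792 0.0887] yaw -177.7
```

```bash
python3 -m inch '[[1,-0.002,0,0.005,0],[1,-0.002,0,0.01,0],[1,-0.002,0,0.015,0],[1,-0.002,0,0.019,0],[1,-0.002,0,0.022,0]]' 20; python3 -m inch '[[1,0,0,0.001,0],[1,0,0,0.001,0],[1,0,0,0.001,0]]'
python3 - <<'E'
from h import *
upright(.65,zr=(.092,.2));to_tool(.6009,.0797,.066,182.3)
E
```

```text
time: 49.8
eef_pos: [0.6006, 0.0791, 0.0685]
tcp_rot: [-0.02, 1.0, -0.001, -0.001]
contact_force: [0.6, -0.9, 1.7]
opening: 0.153
finger_force: 19.9
time: 50.05
eef_pos: [0.6014, 0.0788, 0.068]
tcp_rot: [-0.02, 1.0, -0.001, 0.0]
contact_force: [-1.4, -4.1, -0.4]
opening: 0.16
finger_force: 20.0
scene 314 n world [0.991 0.002 0.136] underside ctr [0.6503 0.0763 0.1115] TCP [0.6014 0.0788 0.068 ] min [0.635 0.022 0.092] max [0.655 0.132 0.2  ]
shift [0.0005 0.0009 0.002 ] turn 0.0 | now [0.6014 0.0789 0.068 ] yaw -177.7
```

```bash
python3 -m inch '[[1,0,0,0.002,0],[0.7,0,0,0.002,0],[0.65,0,0,0.002,0],[0.65,0,0,0.002,0],[0.65,0,0,0.002,0]]' 20; python3 -m inch '[[0.65,0.001,0,-0.03,0],[0.65,0.001,0,-0.07,0],[0.65,0.001,0,-0.11,0],[0.65,0,0,-0.15,0],[0.65,0,0,-0.17,0]]';python3 -m inch '[[0.65,0,0,0,0],[0.65,0,0,0,0]]'
python3 - <<'E'
from h import *
upright(.65,zr=(.09,.135))
t=cam('top')
for c,n in(('blue',(.4385,-.2857)),('green',(.585,-.3))):
    pass
to_tool(.47,-.24,.24,11)
E
```

```text
time: 50.52
eef_pos: [0.6013, 0.0801, 0.0658]
tcp_rot: [-0.02, 1.0, 0.0, 0.0]
contact_force: [0.2, 0.1, -0.3]
opening: 0.351
finger_force: 0.0
time: 50.93
eef_pos: [0.6034, 0.08, 0.2423]
tcp_rot: [-0.02, 1.0, 0.0, 0.005]
contact_force: [0.6, 0.6, 0.7]
opening: 0.352
finger_force: 0.0
time: 51.1
eef_pos: [0.6021, 0.0799, 0.2378]
tcp_rot: [-0.02, 1.0, 0.0, 0.002]
contact_force: [-1.6, 0.0, 0.4]
opening: 0.353
finger_force: 0.0
scene 332 n world [0.997 0.039 0.062] underside ctr [0.6468 0.0769 0.1069] TCP [0.6021 0.0799 0.2378] min [0.641 0.024 0.09 ] max [0.652 0.132 0.13 ]
shift [ 0.1431 -0.3142 -0.0059] turn 171.3 | now [0.6002 0.0797 0.2339] yaw -177.7
```

Yellow stands in bay 1: its top is at 130 mm and it leans about 3.5°. Next is blue.

```bash
for i in 1 2; do python3 -m inch '[[0,0.015,-0.036,0,0],[0,0.031,-0.071,0,0],[0,0.046,-0.106,0,0],[0,0.062,-0.142,0,0],[0,0.077,-0.177,0,-4]]' >/dev/null; done; python3 -m inch '[[0,0,0,0,0],[0,0,0,0,0],[0,0,0,0,0]]'
python3 - <<'E'
from h import *
p=cam('wrist');lid('blue',p,(.44,-.287));lid('green',p,(.59,-.3));to_tool(.4513,-.2832,.1,191.1)
E
```

```text
time: 52.28
eef_pos: [0.4736, -0.2841, 0.2336]
tcp_rot: [-0.089, 0.996, 0.002, -0.001]
contact_force: [-0.2, 0.4, 0.8]
opening: 1.0
finger_force: 0.0
blue disc 0.4374 -0.2864 r 0.059 z 0.0086 grip (array([ 0.438 , -0.2863]), array([0.046, 0.013]), 10.7) 540
green disc 0.5976 -0.3015 r 0.0588 z 0.0086 grip (array([ 0.5974, -0.3019]), array([0.047, 0.014]), 23.5) 410
shift [0.0221 0.0041 0.1341] turn -0.8 | now [ 0.474  -0.2836  0.234 ] yaw -169.7
```

```bash
python3 -m inch '[[0,0.012,0.002,0.03,-0.4],[0,0.023,0.0038,0.07,-0.4],[0,0.023,0.0038,0.11,-0.4],[0,0.023,0.0038,0.15,-0.4],[0,0.023,0.0038,0.16,-0.4]]' >/dev/null; python3 -m inch '[[0.3,0,0,0,0],[0.3,0,0,0,0],[0.3,0,0,0,0],[0.3,0,0,0,0]]'
python3 - <<'E'
from h import *
to_tool(.4505,-.284,.021,190.7)
p=cam('wrist');lid('blue',p,(.44,-.287))
E
```

```text
time: 53.08
eef_pos: [0.453, -0.2866, 0.0789]
tcp_rot: [-0.094, 0.996, -0.002, 0.002]
contact_force: [-0.0, -0.1, 0.2]
opening: 0.696
finger_force: 0.0
shift [0.0022 0.0033 0.0579] turn 0.1 | now [ 0.453  -0.2866  0.0789] yaw -169.2
blue disc 0.4376 -0.2865 r 0.0594 z 0.0086 grip (array([ 0.4373, -0.2862]), array([0.047, 0.014]), 11.6) 1578
```

```bash
python3 -m inch '[[0.3,0.002,0.003,0.03,0],[0.3,0.002,0.003,0.057,0],[0.3,0.002,0.003,0.057,0],[0.3,0.002,0.003,0.057,0],[1,0.002,0.003,0.057,0]]' 20 ; python3 -m inch '[[1,0,0,0,0],[1,0,0,0,0],[1,0,0,0,0],[1,0,0,0,0],[1,0,0,-0.03,0]]' 20; python3 -m inch '[[1,0,0,-0.04,7],[1,0,0,-0.08,14],[1,0,0,-0.12,21],[1,0,0,-0.13,28],[1,0,0,-0.13,35]]' ; python3 -m inch '[[1,0,0,0,7],[1,0,0,0,14],[1,0,0,0,21],[1,0,0,0,28],[1,0,0,0,35]]' >/dev/null;  python3 -m inch '[[1,0,0,0,6.7],[1,0,0,0,6.7],[1,0,0,0,6.7]]'
python3 - <<'E'
from h import *
pose_lid('blue','wrist')
a=np.radians(-66)
for r in(.183,.152):to_tool(.7957+r*np.cos(a),.1111+r*np.sin(a),.062,114)
p=cam('wrist');c=cloud(p);s=ctrl.get_state();lid('blue',p,None,s['eef_pos'][2]-.022)
E
```

```text
time: 53.55
eef_pos: [0.4496, -0.2837, 0.0207]
tcp_rot: [-0.093, 0.996, -0.001, 0.001]
contact_force: [1.3, -0.8, 0.1]
opening: 0.573
finger_force: 0.0
time: 53.97
eef_pos: [0.445, -0.2796, 0.0439]
tcp_rot: [-0.093, 0.996, 0.004, -0.004]
contact_force: [-1.2, 0.5, -3.8]
opening: 0.158
finger_force: 20.7
time: 54.38
eef_pos: [0.4504, -0.2844, 0.184]
tcp_rot: [0.213, 0.977, -0.002, 0.004]
contact_force: [0.3, -0.2, -2.2]
opening: 0.163
finger_force: 20.8
time: 55.05
eef_pos: [0.448, -0.2822, 0.178]
tcp_rot: [0.543, 0.84, 0.0, -0.001]
contact_force: [-0.2, -0.4, -3.0]
opening: 0.153
finger_force: 20.8
wrist blue 25058 n tool [ 0.002 -0.    -1.   ] mean-TCP tool [ 0.0271 -0.0009  0.0121] plane dist from TCP -0.012 zmin 0.163 zmax 0.169
shift [0.0334 0.4777 0.1159] turn 0.2 | now [ 0.4481 -0.2823  0.1781] yaw 114.2
shift [0.0644 0.4778 0.116 ] turn 0.2 | now [ 0.4481 -0.2823  0.1781] yaw 114.2
blue disc 0.4419 -0.272 r 0.0594 z 0.1661 grip (array([ 0.4429, -0.2725]), array([0.043, 0.037]), 77.2) 4135
```

```bash
python3 -m inch '[[1,0,0.04,0,0],[1,0,0.08,0,0],[1,0.01,0.12,0,0],[1,0.01,0.16,0,0],[1,0.014,0.2,0,0]]' 20 >/dev/null; python3 -m inch '[[1,0,0.04,0,0],[1,0,0.08,0,0],[1,0.01,0.12,0,0],[1,0.01,0.16,0,0],[1,0.014,0.2,0,0]]' >/dev/null;  python3 -m inch '[[1,0.003,0.04,0,0],[1,0.005,0.078,0,0],[1,0.005,0.078,0.02,0],[1,0.005,0.078,0.05,0],[1,0.005,0.078,0.06,0]]' >/dev/null; python3 -m inch '[[1,0,0,0,0],[1,0,0,0,0]]'
python3 - <<'E'
from h import *
a=np.radians(-66)
for r in(.183,.152):to_tool(.7957+r*np.cos(a),.1111+r*np.sin(a),.066,114)
E
```

```text
time: 56.57
eef_pos: [0.8705, -0.0582, 0.1166]
tcp_rot: [0.544, 0.839, -0.001, -0.002]
contact_force: [-0.2, -0.1, -2.2]
opening: 0.161
finger_force: 21.0
shift [0.002  0.0007 0.0506] turn 0.0 | now [ 0.8705 -0.0582  0.1166] yaw 114.0
shift [0.033  0.0007 0.0507] turn 0.0 | now [ 0.8705 -0.0582  0.1166] yaw 114.0
```

```bash
python3 -m inch '[[1,0.001,0.001,0.03,0],[1,0.002,0.001,0.05,0],[1,0.002,0.001,0.051,0],[1,0.012,0.001,0.051,0],[1,0.022,0.001,0.051,0]]' 20; python3 -m inch '[[1,0.011,0,0,0],[1,0.011,0,0,0],[1,0.011,0,0,0],[1,0.011,0,0,0]]'
python3 - <<'E'
from h import *
a=np.radians(-66)
for r in(.152,):to_tool(.7957+r*np.cos(a),.1111+r*np.sin(a),.066,114)
E
```

```text
time: 56.98
eef_pos: [0.8646, -0.038, 0.0709]
tcp_rot: [0.545, 0.838, 0.001, 0.002]
contact_force: [0.6, -0.3, -1.7]
opening: 0.16
finger_force: 21.1
time: 57.32
eef_pos: [0.8597, -0.0271, 0.0694]
tcp_rot: [0.544, 0.839, 0.0, 0.001]
contact_force: [0.1, -0.4, -2.5]
opening: 0.159
finger_force: 21.0
shift [ 0.0003 -0.0023  0.0034] turn 0.1 | now [ 0.8597 -0.0271  0.0694] yaw 114.1
```

```bash
python3 -m inch '[[1,0,-0.002,-0.005,0],[1,0,-0.002,-0.01,0],[1,0.001,-0.002,-0.014,0],[1,0.003,-0.002,-0.018,0],[1,0.006,-0.002,-0.022,0]]' 20; python3 -m inch '[[1,0.003,0,-0.0035,0],[1,0.0075,0,-0.008,0],[1,0.0075,0,-0.008,0]]'
python3 - <<'E'
from h import *
pose_lid('blue','wrist');to_tool(.86,-.027,.0689,114)
E
```

```text
time: 57.73
eef_pos: [0.8548, -0.0238, 0.0895]
tcp_rot: [0.545, 0.839, -0.001, 0.0]
contact_force: [1.1, -1.7, -6.1]
opening: 0.162
finger_force: 20.3
time: 57.98
eef_pos: [0.8516, -0.0153, 0.099]
tcp_rot: [0.544, 0.839, -0.0, 0.0]
contact_force: [-0.5, -2.3, -4.4]
opening: 0.164
finger_force: 20.1
wrist blue 13222 n tool [-0.053  0.    -0.999] mean-TCP tool [ 0.0536 -0.0002  0.0147] plane dist from TCP -0.0176 zmin 0.078 zmax 0.094
shift [-0.014   0.0028  0.0298] turn 0.0 | now [ 0.8518 -0.0153  0.0987] yaw 114.0
```

```bash
python3 -m inch '[[1,0.0055,0,-0.005,0],[1,0.0108,0,-0.0095,0],[1,0.016,0,-0.0125,0],[1,0.0215,0,-0.0155,0],[1,0.0267,0,-0.0176,0]]' 20; python3 -m inch '[[1,0.006,0,-0.0015,0],[1,0.0115,0,-0.003,0],[1,0.017,0,-0.004,0],[1,0.017,0,-0.004,0]]'
python3 - <<'E'
from h import *
pose_lid('blue','wrist');to_tool(.8337,.0253,.1219,114)
E
```

```text
time: 58.45
eef_pos: [0.8406, 0.0089, 0.1154]
tcp_rot: [0.544, 0.839, -0.0, -0.0]
contact_force: [1.4, -1.6, -6.5]
opening: 0.158
finger_force: 19.5
time: 58.78
eef_pos: [0.8336, 0.0251, 0.1196]
tcp_rot: [0.544, 0.839, -0.0, -0.0]
contact_force: [0.2, -1.6, -6.5]
opening: 0.158
finger_force: 19.7
wrist blue 9853 n tool [ 0.007  0.001 -1.   ] mean-TCP tool [ 0.0556 -0.      0.0329] plane dist from TCP -0.0326 zmin 0.083 zmax 0.092
shift [ 0.0003  0.0002 -0.0024] turn 0.0 | now [0.8337 0.0249 0.1195] yaw 114.0
```

The blue pot confuses the blue-lid fit, but the forces match the first run. I'll continue the same arc 2 mm higher.

```bash
python3 -m inch '[[1,0.007,0,-0.001,0],[1,0.014,0,-0.001,0],[1,0.021,0,-0.001,0],[1,0.028,0,0,0],[1,0.033,0,0.001,0]]' 20; python3 -m inch '[[1,0.004,0,0.0,0],[1,0.008,0,0.0005,0],[1,0.011,0,0.001,0],[1,0.011,0,0.001,0],[1,0.011,0,0.001,0]]'
```

```text
time: 59.25
eef_pos: [0.8208, 0.0544, 0.1184]
tcp_rot: [0.544, 0.839, -0.0, 0.001]
contact_force: [3.2, -4.8, -6.4]
opening: 0.156
finger_force: 19.5
time: 59.67
eef_pos: [0.8164, 0.0641, 0.1181]
tcp_rot: [0.544, 0.839, -0.0, 0.001]
contact_force: [1.1, -5.1, -5.1]
opening: 0.156
finger_force: 19.5
```

```bash
python3 -m inch '[[1,-0.004,0,0,0],[1,-0.006,0,-0.02,0],[1,-0.006,0,-0.06,0],[1,-0.006,0,-0.09,0],[1,-0.006,0,-0.1,0]]' 20 >/dev/null; python3 -m inch '[[1,0.015,-0.024,0,-7],[1,0.03,-0.048,0,-14],[1,0.045,-0.072,0,-21],[1,0.06,-0.096,0,-28],[1,0.076,-0.118,0,-35]]'>/dev/null; python3 -m inch '[[1,0,0,0,-7],[1,0,0,0,-14],[1,0,0,0,-21],[1,0,0,0,-28],[1,0,0,0,-33.2]]' >/dev/null;  python3 -m inch '[[1,0,0,0,0],[1,0,0,0,0],[1,0,0,0,0]]'
python3 - <<'E'
from h import *
upright(.728,.08,(.15,.29));to_tool(.5410,.0773,.17,182.3)
E
```

```text
time: 61.17
eef_pos: [0.6796, 0.0806, 0.2172]
tcp_rot: [-0.018, 1.0, 0.0, -0.0]
contact_force: [0.1, -0.3, -2.9]
opening: 0.157
finger_force: 19.8
scene 1434 n world [ 1.     0.008 -0.011] underside ctr [0.7297 0.0796 0.2213] TCP [0.6796 0.0806 0.2172] min [0.725 0.022 0.158] max [0.734 0.138 0.28 ]
shift [0.1387 0.0019 0.0473] turn -0.2 | now [0.6797 0.0805 0.2172] yaw -177.9
```

```bash
python3 -m inch '[[1,0.04,0.001,0,0],[1,0.08,0.002,0,0],[1,0.12,0.002,0,0],[1,0.139,0.002,0,-0.2],[1,0.139,0.002,0.02,-0.2]]' 20 >/dev/null; python3 -m inch '[[1,0,0,0.02,0],[1,0,0,0.025,0],[1,0,0,0.025,0],[1,0,0,0.025,0],[1,0,0,0.025,0]]'
python3 - <<'E'
from h import *
upright(.59,.077,(.14,.25));to_tool(.5407,.0773,.09,182.3)
E
```

```text
time: 62.05
eef_pos: [0.542, 0.0767, 0.1737]
tcp_rot: [-0.021, 1.0, -0.0, 0.001]
contact_force: [-0.4, 0.1, -2.4]
opening: 0.156
finger_force: 19.8
scene 998 n world [ 1.     0.017 -0.015] underside ctr [0.5922 0.0766 0.185 ] TCP [0.542  0.0767 0.1737] min [0.587 0.019 0.14 ] max [0.597 0.135 0.237]
shift [0.0016 0.0007 0.0839] turn 0.1 | now [0.5421 0.0767 0.1739] yaw -177.6
```

```bash
python3 -m inch '[[1,0.0005,0.0005,0.005,0],[1,0.0005,0.0005,0.015,0],[1,0.0005,0.0005,0.025,0],[1,0.0005,0.0005,0.035,0],[1,0.0005,0.0005,0.045,0]]' 20; python3 -m inch '[[1,0,0,0.01,0],[1,0,0,0.02,0],[1,0,0,0.03,0],[1,0,0,0.038,0],[1,0,0,0.038,0]]'
python3 - <<'E'
from h import *
to_tool(.5407,.0773,.066,182.3)
E
```

```text
time: 62.52
eef_pos: [0.5398, 0.0772, 0.1256]
tcp_rot: [-0.021, 1.0, 0.0, -0.001]
contact_force: [-0.9, 0.3, -2.9]
opening: 0.156
finger_force: 19.8
time: 62.93
eef_pos: [0.5394, 0.0771, 0.087]
tcp_rot: [-0.021, 1.0, -0.0, -0.001]
contact_force: [0.5, -1.0, -4.1]
opening: 0.159
finger_force: 19.8
shift [-0.0013  0.0001  0.021 ] turn 0.1 | now [0.5394 0.0771 0.087 ] yaw -177.6
```

```bash
python3 -m inch '[[1,-0.001,0,0.006,0],[1,-0.001,0,0.012,0],[1,-0.001,0,0.017,0],[1,-0.001,0,0.02,0],[1,-0.001,0,0.023,0]]' 20;python3 -m inch '[[1,0,0,0,0],[0.7,0,0,0,0],[0.65,0,0,0,0],[0.65,0,0,0,0],[0.65,0,0,0,0]]' 20; python3 -m inch '[[0.65,0.001,0,-0.03,0],[0.65,0.001,0,-0.07,0],[0.65,0.001,0,-0.11,0],[0.65,0,0,-0.15,0],[0.65,0,0,-0.17,0]]';python3 -m inch '[[0.65,0,0,0,0],[0.65,0,0,0,0]]' >/dev/null
python3 - <<'E'
from h import *
upright(.59,zr=(.09,.135));upright(.65,zr=(.09,.135))
to_tool(.625,-.29,.235,203.5)
E
```

```text
time: 63.35
eef_pos: [0.5416, 0.0767, 0.0668]
tcp_rot: [-0.021, 1.0, -0.001, -0.0]
contact_force: [-3.5, -5.6, 4.8]
opening: 0.156
finger_force: 20.8
time: 63.77
eef_pos: [0.5417, 0.0775, 0.0667]
tcp_rot: [-0.021, 1.0, 0.0, 0.0]
contact_force: [0.6, -0.3, -0.3]
opening: 0.349
finger_force: 0.0
time: 64.18
eef_pos: [0.5436, 0.0775, 0.2428]
tcp_rot: [-0.021, 1.0, -0.0, 0.005]
contact_force: [0.6, 0.2, -0.2]
opening: 0.349
finger_force: 0.0
scene 308 n world [ 0.999 -0.008  0.035] underside ctr [0.5887 0.0746 0.107 ] TCP [0.5423 0.0774 0.2384] min [0.584 0.021 0.09 ] max [0.593 0.129 0.129]
scene 336 n world [0.998 0.043 0.046] underside ctr [0.6469 0.0759 0.1071] TCP [0.5411 0.0774 0.2361] min [0.642 0.022 0.09 ] max [0.652 0.132 0.13 ]
shift [-0.0689 -0.3707 -0.0006] turn -21.1 | now [0.5405 0.0774 0.2348] yaw -177.6
```

Blue is standing in bay 2. Green is next.

```bash
python3 -m inch '[[0,-0.007,-0.037,0,-4],[0,-0.014,-0.074,0,-8],[0,-0.021,-0.111,0,-12],[0,-0.028,-0.148,0,-16],[0,-0.034,-0.185,0,-21]]' >/dev/null;  python3 -m inch '[[0,0.02,-0.035,0,0],[0,0.04,-0.07,0,0],[0,0.06,-0.1,0,0],[0,0.06,-0.13,0,0],[0,0.06,-0.145,0,0]]' >/dev/null; python3 -m inch '[[0,0,0,0,0],[0,0,0,0,0],[0,0,0,0,0]]'
python3 - <<'E'
from h import *
p=cam('wrist');lid('green',p,(.59,-.3),rad=.13);to_tool(.6094,-.2965,.1,203.5)
E
```

```text
time: 65.53
eef_pos: [0.585, -0.2619, 0.2343]
tcp_rot: [-0.203, 0.979, 0.001, -0.001]
contact_force: [-0.7, 0.2, -0.2]
opening: 0.999
finger_force: 0.0
green disc 0.5983 -0.3019 r 0.0591 z 0.0087 grip (array([ 0.5976, -0.3017]), array([0.046, 0.014]), 22.0) 511
shift [-0.0085 -0.042   0.1348] turn -0.0 | now [ 0.5852 -0.2616  0.2349] yaw -156.5
```

```bash
python3 -m inch '[[0.3,-0.004,-0.02,0.02,0.5],[0.3,-0.0085,-0.042,0.05,0.5],[0.3,-0.0085,-0.042,0.09,0.5],[0.3,-0.0085,-0.042,0.13,0.5],[0.3,-0.0085,-0.042,0.155,0.5]]' >/dev/null; python3 -m inch '[[0.3,0,0,0,0],[0.3,0,0,0,0],[0.3,0,0,0,0],[0.3,0,0,0,0]]'
python3 - <<'E'
from h import *
p=cam('wrist');lid('green',p,(.59,-.3),rad=.13)
to_tool(.6097,-.297,.0225,203)
E
```

```text
time: 66.33
eef_pos: [0.6122, -0.2989, 0.0852]
tcp_rot: [-0.199, 0.98, -0.002, 0.002]
contact_force: [0.4, 0.6, 0.7]
opening: 0.701
finger_force: 0.0
green disc 0.5979 -0.302 r 0.0592 z 0.0086 grip (array([ 0.5975, -0.3017]), array([0.047, 0.014]), 23.5) 1463
shift [0.0016 0.0032 0.0627] turn -0.1 | now [ 0.6121 -0.2991  0.0852] yaw -157.1
```

```bash
python3 -m inch '[[0.3,0.0015,0.002,0.03,-0.4],[0.3,0.0015,0.0025,0.0625,-0.4],[0.3,0.0015,0.0025,0.0625,-0.4],[0.3,0.0015,0.0025,0.0625,-0.4],[1,0.0015,0.0025,0.0625,-0.4]]' 20 ; python3 -m inch '[[1,0,0,0,0],[1,0,0,0,0],[1,0,0,0,0],[1,0,0,0,0],[1,0,0,-0.03,0]]' 20; python3 -m inch '[[1,0,0,-0.04,7],[1,0,0,-0.08,14],[1,0,0,-0.12,21],[1,0,0,-0.13,28],[1,0,0,-0.13,35]]' ; python3 -m inch '[[1,0,0,0,7],[1,0,0,0,14],[1,0,0,0,21],[1,0,0,0,28],[1,0,0,0,35]]' >/dev/null;  python3 -m inch '[[1,0,0,0,7],[1,0,0,0,14],[1,0,0,0,19.2],[1,0,0,0,19.2],[1,0,0,0,19.2]]'
python3 - <<'E'
from h import *
pose_lid('green','wrist')
a=np.radians(-66)
for r in(.183,.152):to_tool(.7957+r*np.cos(a),.1111+r*np.sin(a),.066,114)
p=cam('wrist');c=cloud(p);s=ctrl.get_state();lid('green',p,None,s['eef_pos'][2]-.022)
E
```

```text
time: 66.8
eef_pos: [0.6092, -0.2974, 0.0214]
tcp_rot: [-0.202, 0.979, -0.001, 0.001]
contact_force: [0.1, 0.4, 0.6]
opening: 0.574
finger_force: 0.0
time: 67.22
eef_pos: [0.604, -0.294, 0.043]
tcp_rot: [-0.202, 0.979, 0.004, -0.004]
contact_force: [-1.2, 1.0, -3.5]
opening: 0.159
finger_force: 21.8
time: 67.63
eef_pos: [0.6102, -0.2981, 0.1856]
tcp_rot: [0.105, 0.994, -0.003, 0.005]
contact_force: [0.6, -0.1, -2.3]
opening: 0.158
finger_force: 21.8
time: 68.47
eef_pos: [0.6075, -0.2962, 0.1782]
tcp_rot: [0.543, 0.84, 0.0, -0.001]
contact_force: [0.3, 0.0, -1.7]
opening: 0.163
finger_force: 21.8
wrist green 24894 n tool [-0.001 -0.002 -1.   ] mean-TCP tool [ 0.0273 -0.0008  0.0127] plane dist from TCP -0.0128 zmin 0.162 zmax 0.168
shift [0.1111 0.3381 0.1123] turn 0.2 | now [ 0.6076 -0.2963  0.1784] yaw 114.2
shift [0.1421 0.3383 0.1123] turn 0.2 | now [ 0.6076 -0.2963  0.1784] yaw 114.2
green disc 0.6015 -0.2857 r 0.0594 z 0.1657 grip (array([ 0.6018, -0.2863]), array([0.037, 0.042]), -28.2) 4098
```

```bash
python3 -m inch '[[1,0.012,0.038,0,0],[1,0.025,0.076,0,0],[1,0.037,0.114,0,0],[1,0.05,0.152,0,0],[1,0.062,0.19,0,0]]' 20 >/dev/null;  python3 -m inch '[[1,0.012,0.038,0,0],[1,0.025,0.076,0,0],[1,0.037,0.114,0,0],[1,0.048,0.147,0,0],[1,0.048,0.147,0.02,0]]' >/dev/null; python3 -m inch '[[1,0,0,0.04,0],[1,0,0,0.042,0],[1,0,0,0.042,0],[1,0,0,0.042,0]]'
python3 - <<'E'
from h import *
a=np.radians(-66)
for r in(.183,.152):to_tool(.7957+r*np.cos(a),.1111+r*np.sin(a),.066,114)
E
```

```text
time: 69.73
eef_pos: [0.8701, -0.0588, 0.1165]
tcp_rot: [0.544, 0.839, -0.0, -0.001]
contact_force: [0.5, 0.6, -0.2]
opening: 0.157
finger_force: 21.8
shift [0.0024 0.0012 0.0505] turn 0.1 | now [ 0.8701 -0.0588  0.1165] yaw 114.1
shift [0.0334 0.0013 0.0505] turn 0.1 | now [ 0.8701 -0.0588  0.1165] yaw 114.1
```

```bash
python3 -m inch '[[1,0.001,0.001,0.03,0],[1,0.002,0.001,0.05,0],[1,0.002,0.001,0.051,0],[1,0.012,0.001,0.051,0],[1,0.022,0.001,0.051,0]]' 20; python3 -m inch '[[1,0.011,0,0,0],[1,0.011,0,0,0],[1,0.011,0,0,0],[1,0.011,0,0,0]]'; python3 -m inch '[[1,0,-0.001,-0.005,0],[1,0,-0.001,-0.01,0],[1,0.001,-0.001,-0.015,0],[1,0.003,-0.001,-0.019,0],[1,0.006,-0.001,-0.023,0]]' 20; python3 -m inch '[[1,0.003,0,-0.0035,0],[1,0.0075,0,-0.008,0],[1,0.0075,0,-0.008,0]]'
python3 - <<'E'
from h import *
pose_lid('green','wrist');to_tool(.852,-.0153,.1000,114)
E
```

```text
time: 70.15
eef_pos: [0.8636, -0.0386, 0.0693]
tcp_rot: [0.544, 0.839, 0.001, 0.002]
contact_force: [0.4, -0.6, -1.1]
opening: 0.158
finger_force: 21.8
time: 70.48
eef_pos: [0.8585, -0.0276, 0.0675]
tcp_rot: [0.543, 0.839, 0.0, 0.001]
contact_force: [0.9, -1.4, -2.2]
opening: 0.158
finger_force: 21.8
time: 70.9
eef_pos: [0.8546, -0.0238, 0.0887]
tcp_rot: [0.544, 0.839, -0.001, 0.001]
contact_force: [1.5, -1.9, -5.6]
opening: 0.163
finger_force: 21.1
time: 71.15
eef_pos: [0.8511, -0.0154, 0.0978]
tcp_rot: [0.543, 0.84, -0.0, -0.0]
contact_force: [-0.1, -1.5, -3.5]
opening: 0.158
finger_force: 21.0
wrist green 18546 n tool [ 0.292  0.003 -0.956] mean-TCP tool [ 0.0135 -0.0012  0.0195] plane dist from TCP -0.0147 zmin 0.066 zmax 0.092
shift [-0.0003  0.0007 -0.0025] turn 0.2 | now [ 0.8513 -0.0153  0.0975] yaw 114.2
```

```bash
python3 -m inch '[[1,0.0055,0,-0.006,0],[1,0.0108,0,-0.011,0],[1,0.016,0,-0.014,0],[1,0.0215,0,-0.017,0],[1,0.0267,0,-0.0191,0]]' 20; python3 -m inch '[[1,0.006,0,-0.0015,0],[1,0.0115,0,-0.003,0],[1,0.017,0,-0.004,0],[1,0.017,0,-0.004,0]]';python3 -m inch '[[1,0.007,0,-0.001,0],[1,0.014,0,-0.001,0],[1,0.021,0,-0.001,0],[1,0.028,0,0,0],[1,0.033,0,0.001,0]]' 20; python3 -m inch '[[1,0.004,0,0.0,0],[1,0.008,0,0.0005,0],[1,0.011,0,0.001,0],[1,0.011,0,0.001,0],[1,0.011,0,0.001,0]]'; python3 -c "
from h import *
to_tool(.8164,.0641,.1185,114)"
```

```text
time: 71.62
eef_pos: [0.84, 0.009, 0.1156]
tcp_rot: [0.544, 0.839, -0.0, -0.0]
contact_force: [0.8, -1.8, -7.5]
opening: 0.156
finger_force: 19.6
time: 71.95
eef_pos: [0.8333, 0.0249, 0.1203]
tcp_rot: [0.543, 0.839, -0.0, -0.0]
contact_force: [0.3, -1.1, -4.9]
opening: 0.16
finger_force: 19.8
time: 72.37
eef_pos: [0.8203, 0.0545, 0.1195]
tcp_rot: [0.544, 0.839, 0.0, 0.001]
contact_force: [2.5, -4.8, -5.6]
opening: 0.154
finger_force: 19.5
time: 72.78
eef_pos: [0.8159, 0.0644, 0.1189]
tcp_rot: [0.544, 0.839, 0.0, 0.0]
contact_force: [1.6, -3.7, -3.7]
opening: 0.15
finger_force: 19.6
shift [-0.0005  0.0003  0.0004] turn 0.1 | now [0.8159 0.0644 0.1189] yaw 114.1
```

```bash
python3 -m inch '[[1,-0.004,0,0,0],[1,-0.006,0,-0.02,0],[1,-0.006,0,-0.06,0],[1,-0.006,0,-0.09,0],[1,-0.006,0,-0.1,0]]' 20 >/dev/null; python3 -m inch '[[1,0.015,-0.024,0,-7],[1,0.03,-0.048,0,-14],[1,0.045,-0.072,0,-21],[1,0.06,-0.096,0,-28],[1,0.076,-0.118,0,-35]]'>/dev/null; python3 -m inch '[[1,0,0,0,-7],[1,0,0,0,-14],[1,0,0,0,-21],[1,0,0,0,-28],[1,0,0,0,-33.2]]' >/dev/null;  python3 -m inch '[[1,0,0,0,0],[1,0,0,0,0],[1,0,0,0,0]]'
python3 - <<'E'
from h import *
upright(.728,.08,(.15,.29));to_tool(.4807,.0749,.17,182.3)
E
```

```text
time: 74.28
eef_pos: [0.6791, 0.0802, 0.2176]
tcp_rot: [-0.019, 1.0, 0.0, -0.0]
contact_force: [-0.1, 0.0, -2.6]
opening: 0.154
finger_force: 19.8
scene 1433 n world [1.    0.013 0.01 ] underside ctr [0.7288 0.0796 0.2217] TCP [0.6791 0.0802 0.2176] min [0.724 0.022 0.157] max [0.733 0.138 0.279]
shift [0.1985 0.0025 0.0478] turn -0.1 | now [0.6792 0.0801 0.2177] yaw -177.8
```

```bash
python3 -m inch '[[1,0.04,0.001,0,0],[1,0.08,0.001,0,0],[1,0.12,0.002,0,0],[1,0.16,0.002,0,0],[1,0.198,0.0025,0,0]]' 20 >/dev/null; python3 -m inch '[[1,0,0,0,0],[1,0,0,0.02,0],[1,0,0,0.045,0],[1,0,0,0.045,0],[1,0,0,0.045,0]]';python3 -m inch '[[1,0,0,0,0],[1,0,0,0,0]]'
python3 - <<'E'
from h import *
upright(.53,.074,(.14,.25));to_tool(.481,.0749,.09,182.3)
E
```

```text
time: 75.17
eef_pos: [0.4805, 0.0744, 0.1719]
tcp_rot: [-0.02, 1.0, 0.0, -0.002]
contact_force: [0.6, 0.0, -1.4]
opening: 0.157
finger_force: 19.8
time: 75.33
eef_pos: [0.4827, 0.0742, 0.1747]
tcp_rot: [-0.02, 1.0, -0.0, 0.001]
contact_force: [0.5, -0.7, -1.0]
opening: 0.157
finger_force: 19.8
scene 961 n world [1.    0.018 0.019] underside ctr [0.5325 0.0736 0.186 ] TCP [0.4827 0.0742 0.1747] min [0.527 0.016 0.14 ] max [0.537 0.131 0.237]
shift [0.0019 0.0008 0.0847] turn 0.0 | now [0.4827 0.0742 0.1747] yaw -177.7
```

```bash
python3 -m inch '[[1,0.0005,0.0005,0.005,0],[1,0.0005,0.0005,0.015,0],[1,0.0005,0.0005,0.025,0],[1,0.0005,0.0005,0.035,0],[1,0.0005,0.0005,0.045,0]]' 20; python3 -m inch '[[1,0,0,0.01,0],[1,0,0,0.02,0],[1,0,0,0.03,0],[1,0,0,0.038,0],[1,0,0,0.038,0]]'; python3 -c "
from h import *
to_tool(.481,.0749,.0665,182.3)"
```

```text
time: 75.8
eef_pos: [0.4803, 0.0748, 0.1263]
tcp_rot: [-0.02, 1.0, 0.0, -0.001]
contact_force: [-0.1, 0.2, -1.2]
opening: 0.158
finger_force: 19.8
time: 76.22
eef_pos: [0.4794, 0.0748, 0.0876]
tcp_rot: [-0.02, 1.0, 0.0, -0.002]
contact_force: [0.2, 0.7, -1.2]
opening: 0.157
finger_force: 19.8
shift [-0.0017  0.0001  0.0211] turn 0.0 | now [0.4794 0.0748 0.0876] yaw -177.7
```

```bash
python3 -m inch '[[1,-0.001,0,0.006,0],[1,-0.001,0,0.012,0],[1,-0.001,0,0.017,0],[1,-0.001,0,0.02,0],[1,-0.001,0,0.0225,0]]' 20;python3 -m inch '[[1,0,0,0,0],[0.7,0,0,0,0],[0.65,0,0,0,0],[0.65,0,0,0,0],[0.65,0,0,0,0]]' 20; python3 -m inch '[[0.65,0.001,0,-0.03,0],[0.65,0.001,0,-0.07,0],[0.65,0.001,0,-0.11,0],[0.65,0,0,-0.15,0],[0.65,0,0,-0.19,0]]'; python3 -m inch '[[0.65,0,-0.04,0,0],[0.65,0,-0.08,0,0],[0.65,0,-0.12,0,0],[0.65,0,-0.16,0,0],[0.65,0,-0.2,0,0]]' >/dev/null; python3 -m inch '[[0.65,0,0,0,0],[0.65,0,0,0,0],[0.65,0,0,0,0]]'
python3 - <<'E'
from h import *
for x in(.53,.59,.65):upright(x,zr=(.09,.135))
t=cam('top');save(t,'topE');s=cam('scene');save(s,'sE')
lid('red',t,(.545,.394),.085)
a=cv2.imread('pics/topE.png')[70:330,110:510];b=cv2.imread('pics/sE.png')[150:340,60:560]
o=np.vstack([cv2.resize(a,(460,299)),cv2.resize(b,(790,300))[:, :460]*0]) if 0 else np.vstack([cv2.copyMakeBorder(cv2.resize(a,(460,299),interpolation=3),0,0,0,330,0),cv2.resize(b,(790,300),interpolation=3)])
cv2.imwrite('pics/fin.png',o)
E
```

```text
time: 76.63
eef_pos: [0.4817, 0.0745, 0.0673]
tcp_rot: [-0.02, 1.0, -0.0, -0.001]
contact_force: [-5.2, -4.2, 8.0]
opening: 0.156
finger_force: 21.1
time: 77.05
eef_pos: [0.4824, 0.0749, 0.0679]
tcp_rot: [-0.02, 1.0, 0.0, 0.001]
contact_force: [-0.2, 0.8, 0.1]
opening: 0.346
finger_force: 0.0
time: 77.47
eef_pos: [0.4816, 0.0749, 0.2596]
tcp_rot: [-0.02, 1.0, 0.0, 0.0]
contact_force: [0.4, 0.4, -1.1]
opening: 0.346
finger_force: 0.0
time: 78.13
eef_pos: [0.4899, -0.1248, 0.2574]
tcp_rot: [-0.02, 1.0, 0.0, -0.0]
contact_force: [0.3, 0.8, 0.8]
opening: 0.35
finger_force: 0.0
scene 290 n world [0.997 0.01  0.075] underside ctr [0.5284 0.0729 0.1063] TCP [ 0.4899 -0.1248  0.2574] min [0.523 0.021 0.09 ] max [0.534 0.127 0.129]
scene 314 n world [ 1.    -0.003  0.014] underside ctr [0.5883 0.0744 0.1066] TCP [ 0.4899 -0.1242  0.2574] min [0.584 0.021 0.09 ] max [0.593 0.129 0.129]
scene 346 n world [0.998 0.041 0.051] underside ctr [0.6471 0.0768 0.107 ] TCP [ 0.49   -0.1239  0.2574] min [0.642 0.025 0.09 ] max [0.652 0.131 0.13 ]
red disc 0.5464 0.3953 r 0.0722 z 0.0928 grip (array([0.5465, 0.394 ]), array([0.046, 0.014]), 9.5) 68
```

View pics/fin.png

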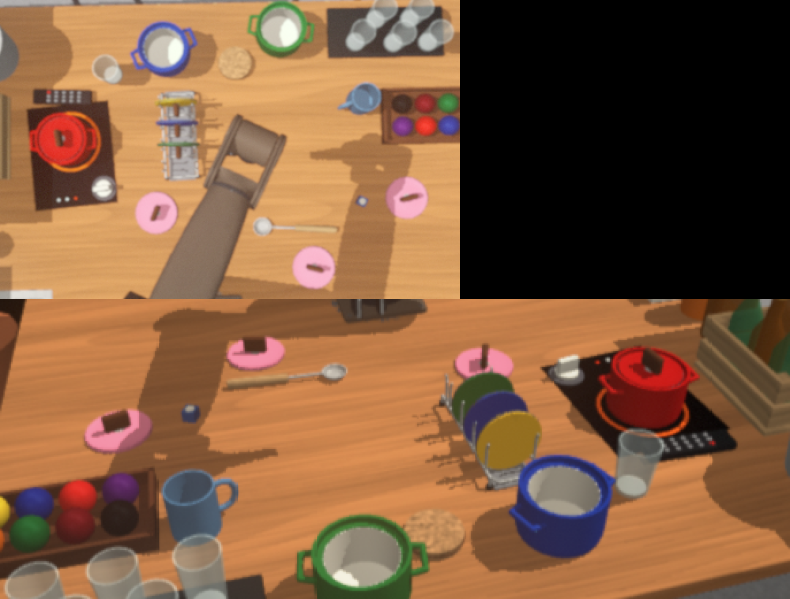

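The three lids stand in bays 1–3 (yellow, blue, green). The red lid lies in its pot with its top at 93 mm, the dial is at low, and everything else is in place. Handing in.

```bash
python3 -c "
from plant import ctrl
print(ctrl.sign_off())"
```

```text
the job is handed in; nothing more can be done
None
```

I put the red lid down in the rim of the red pot on the lit zone, turned the dial to its low stop, stood the yellow, blue and green lids in rack bays 1–3, and handed the job in at about 78 s; the sign-off returned no verdict.

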